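# Jack up the overhanging pump on the test bench

## Robot

A 6-joint arm with a two-finger parallel gripper is mounted at the origin on the work surface. World frame = base frame: x ahead of the robot, y to its left, z up, the work surface at z = 0. Lengths are in m, angles in rad, forces in N, time in s.
With the tool pointing down it reaches from about 0.4 to 0.925 m from the base axis. Payload 12.5 kg.
Tool frame: the origin (TCP) lies midway between the tips of the shut fingers; the grasp point (between the pads) lies 19 mm behind it (r.grasp_offset is the distance from the TCP to the grasp point, in m); z points along the fingers, x is the direction in which the jaws open and shut, and the axes are right-handed (so a half turn about z gives the same grasp; the last joint's range is limited). The gripper opens to 95 mm and grips with 3 to 60 N. Pads are 20 mm wide; open, the fingers measure 119 mm over their backs; the gripper's body (75 mm by 180 mm) begins 59 mm behind the grasp point.
Start: joints at [1.038, 0.491, 1.559, -0, 1.092, -0.106], TCP at [0.259, 0.569, 0.215] pointing down, gripper open.
Joint ranges: [-3.1, 3.1], [-0.84, 2.19], [0.05, 2.79], [-1.13, 4.28], [0.06, 2.93], [-2.69, 2.69]. Speed limits (rad/s): [2.22, 2.22, 2.79, 3.14, 3.14, 3.14].

## Interface

Orientations are given as a unit quaternion [w, x, y, z].
In Python, from station import r gives the robot as it stands. The module is installed in compiled form; this text tells all that it offers.
- The arm moves only by the shell command python3 -m crank 'ROWS' [FORCE]. ROWS is JSON, a list of rows, each a list of 7 numbers: the opening, from -1 (shut) to 1 (fully open), then the shift along the tool's x, y, z in m, then the turn, a rotation vector about the tool's x, y, z in rad. In form: [[grip, tx, ty, tz, rx, ry, rz], ...]. A call has 1 to 5 rows; each row shifts and turns the pose as measured when the row begins, along the tool's axes as they then stand; what a row does not reach is not made up. A row lasts 1/8 s, in which the tool goes at most 62.5 mm and 10.7 degrees, less where a joint would pass 70% of its speed; a pose out of reach is approached as far as the arm can. A call is refused whole if a number of a shift passes 0.0625 or a number of a turn 0.188, either way. A call with a gripper value outside its range is refused whole. The fingers move at their own pace and stop on an object; FORCE is the grip in N (left out, the last holds). Time passes only in rows, so rows that do not move let the fingers close. It gives the time, the measured TCP pose, the force and the opening at its end, in the units of the state.
- r.observe(): the state, without advancing time (a new reading comes with each control period).
- r.read_camera(name): name is "side" or "top"; returns a dict with "img" (480x640x3 uint8, blue, green, red), "fx", "fy", "cx", "cy" (pixels), "R" (3x3) and "t" (3): a world point X has camera coordinates R X + t. Camera axes: x right, y down, z forward; pixel columns grow to the right and rows downward; lengths in m; the calibration is good to about 2 mm. A picture is of the moment at which its call begins. There is no depth.
- r.job_done(): hands the job in, once; it reports no verdict.
The state is a dict: "clock": time; "joints": joint angles; "joint_velocities": joint speeds; "joint_torque": joint torques, N m; "position": TCP position; "tool_rot": TCP orientation; "force": force on the tool from outside, world axes, zero at the start; "wrist_torque": the same for the moment, N m; "opening": finger opening in m.
Only numpy, scipy, OpenCV 4.12 (cv2) and the standard library are available. Lean on these libraries where they do the work, as an engineer would, in place of code of your own. Each camera call takes 0.05 s, during which the arm holds its last target. There are 200 camera calls.

## Task

The pump clamped on the injector bench overhangs its support jack. Pick the loose steel bar off its rest and use it, in one hole of the jack's collar after another, to turn the collar anticlockwise (seen from above) until the jack's head bears firmly on the underside of the pump: stop as soon as the turning clearly gets heavier, and do not force it further. Turn the collar with the bar only, leave the other things on the bench where they are, and lay the bar back on its rest.

Things in the scene. Friction and masses are not known exactly. Their poses are not given: they have to be found in the camera images.
- collar_mid (a point): Centre of the jack's round steel collar, on its vertical axis, level with its holes, 73 mm above the bench; turns with it. Collar: 110 mm across, 40 mm high (53 to 93 mm above the bench); it turns without rising. Six radial holes, 18 mm wide, 22 mm high, in its rim: along this frame's x axis and every 60 deg from it about z (up); 38 mm deep, bottoms 16.5 mm from the axis. A dark line on top marks each.
- collar: The collar itself, same frame. Turning it anticlockwise seen from above (+z) raises the head; 106 to 129 deg are needed in all. Plain turning takes a steady 0.35 N m and it stays where left. Once the head bears on the pump it stops almost dead: stop at once, at a torque of 0.6 to 1.2 N m (a push of 5 to 9 N at the bar's middle); from about 2 N m on the bar is forced and does harm.
- jack_axis (a point): Same point as the collar's centre, but not turning. Its -x axis, roughly towards the robot, is the middle of the open side where the bar is used. Two fixed steel posts (14 mm thick, tops 100 mm above the bench) stand at x -40, y +75 and -75 mm: they stop a bar in a hole about 53 deg to either side of -x, so one swing is not enough.
- fixture: Fixed dark base plate with jack, red clamp block and pump, origin on the bench at the jack's axis, axes as jack_axis. Above the collar are the head (37 mm disc) and, from 140 mm up, the pump's snout (44 mm thick); the pump, up to 230 mm high, and block are towards +x -y. Keep the gripper over 70 mm out from the jack's axis.
- spindle (a joint): Rise of the jack's head in m over its lowest position; 6 mm per full turn of the collar. This reading is coarse, so bearing is to be felt at the bar.
- bar_mid (a point): Middle (centre of mass) of the loose straight round steel bar: 230 mm long, 14 mm thick, about 0.27 kg, both ends alike with 3 mm chamfers; x lies along the bar. Pushed to the bottom of a hole, its middle is 131.5 mm from the collar's axis, and it has 2 mm of play to each side: it can rock about 0.12 rad before it bears at both ends of the hole and levers well.
- bar: The bar itself, same frame as bar_mid. It starts on its rest, its middle up to 8 mm from the rest's middle.
- rest_mid (a point): Where the bar's middle lies on its rest, 39 mm above the bench; x along the bar. The rest is a grey fixed stand: base 160 x 60 x 8 mm, two V notches 12 mm thick, 65 mm to either side of the middle along x, their tops 53 mm above the bench and about 50 mm over the outsides. The fingers go down between the notches, clear of them.
- parts_bin: Blue open bin 170 x 105 x 60 mm with fittings, fixed; origin under its centre. It may stand on either side, opposite the rest.
- wrench: Bystander: loose spanner 180 mm long, 20 mm thick, lying between the robot and the jack; origin under its middle, x along it.
- nozzle_a: Bystander: dark steel nozzle, 26 mm wide, 54 mm high, standing; origin under its centre.
- nozzle_b: Bystander: bright steel nozzle, 26 mm wide, 54 mm high, standing; origin under its centre.
- socket: Bystander: steel ring socket 32 mm wide, 32 mm high, standing; origin under its centre.
- oil: Bystander: black bottle 48 mm wide, 130 mm high; origin under its centre.
- dish: Bystander: steel dish 64 mm wide, 26 mm high; origin under its centre.
There are look-alikes about, which are no part of the job. What is shaped like the part that bears rest_mid but blue is not meant.

How it is judged:
By the outcome, as a careful person would: the job done as asked, in the order asked, and still so for the second after the job is handed in, with the robot touching nothing.
It also fails if it takes over 72 s, if anything falls off the work surface, if the arm or the gripper's body presses on something with over 40 N, if the wrist force passes 120 N, or if a joint passes its speed limit or range.

## Working session

There is one attempt and no reset: what is moved stays moved. The work goes in short steps, Python scripts to look and compute and a shell command to move; the robot and the scene stay as the last step left them, time stands still between calls to the robot, and variables do not carry over. Pictures are saved under pics/ and viewed, about 8 in all and at most 12, crops included, and the job is handed in when it is done.

```bash
mkdir -p pics; cat > h.py <<'E'
from station import r
import numpy as np, cv2
from scipy.spatial.transform import Rotation as Ro
def ray(c,u,v):
    R=np.array(c["R"]);t=np.array(c["t"]).ravel()
    return -R.T@t, R.T@np.array([(u-c["cx"])/c["fx"],(v-c["cy"])/c["fy"],1])
def onz(c,u,v,z):
    o,d=ray(c,u,v); return o+d*(z-o[2])/d[2]
def pix(c,X):
    p=np.array(c["R"])@np.array(X)+np.array(c["t"]).ravel()
    return np.array([c["fx"]*p[0]/p[2]+c["cx"],c["fy"]*p[1]/p[2]+c["cy"]])
def tool():
    s=r.observe(); q=s["tool_rot"]; return np.array(s["position"]),Ro.from_quat([q[1],q[2],q[3],q[0]]).as_matrix()
E
python3 - <<'E'
from h import *
for n in("top","side"):
    c=r.read_camera(n); cv2.imwrite(f"pics/{n}0.png",c["img"]); print(n,c["fx"],c["cx"],c["cy"],np.round(c["R"],3).tolist(),np.round(c["t"],3).tolist())
print(r.observe()); print(tool()[1].round(3), r.grasp_offset)
E
```

```text
top 564.0766764493445 314.1588652373917 243.19323459719152 [[-0.019, -1.0, -0.009], [-0.99, 0.02, -0.14], [0.14, 0.006, -0.99]] [-0.042, 0.594, 1.55]
side 598.0725323674458 324.5391239551787 240.74715020911435 [[0.671, -0.742, -0.003], [-0.437, -0.392, -0.81], [0.599, 0.544, -0.587]] [-0.44, 0.313, 1.245]
{'clock': 0.1, 'joints': array([ 1.03838825e+00,  4.91491030e-01,  1.55938219e+00, -2.72591441e-05,
        1.09171550e+00, -1.05627246e-01]), 'joint_velocities': array([-1.95527292e-03, -8.93034675e-04, -2.32372371e-03, -1.07529635e-03,
        9.20145651e-04,  5.05763826e-05]), 'joint_torque': array([ 2.20751914e-03, -6.13625264e+01, -2.58610046e+01,  6.93642022e-02,
        4.70007677e-02,  4.77256651e-05]), 'position': array([0.25860432, 0.56875127, 0.21412749]), 'tool_rot': array([ 2.34743851e-04,  8.40812326e-01,  5.41326504e-01, -4.39405810e-04]), 'force': array([0.25704785, 0.34593066, 0.17680907]), 'wrist_torque': array([ 0.01037303, -0.01585422, -0.00221873]), 'opening': 0.09522074210964575}
[[ 0.414  0.91  -0.   ]
 [ 0.91  -0.414 -0.001]
 [-0.001 -0.    -1.   ]] 0.0188
```

View pics/top0.png

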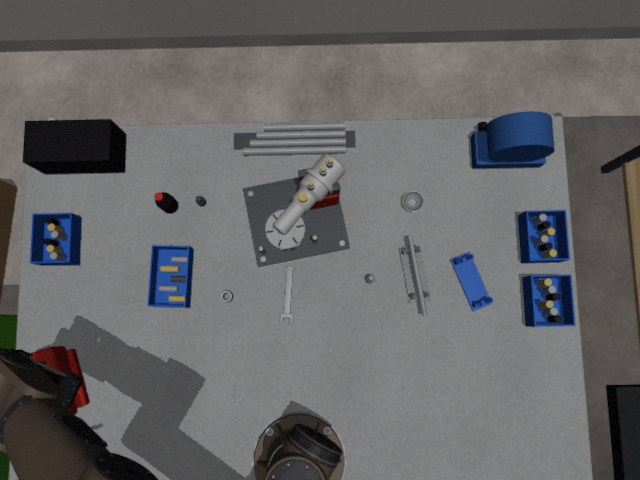

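View pics/side0.png

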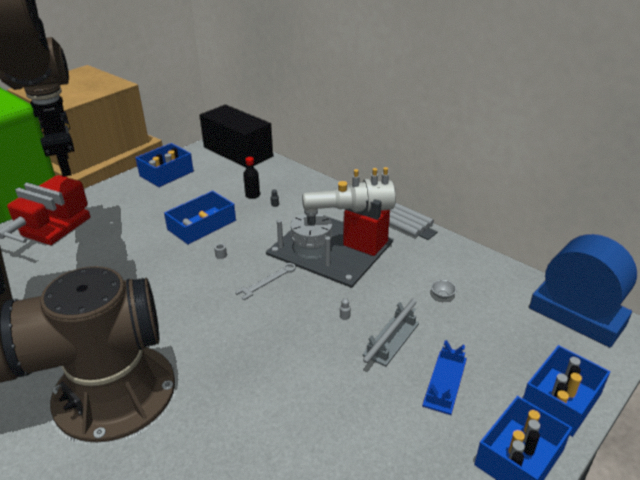

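The top view shows the bar on its grey rest at about (415,275), and the jack collar at about (286,230) with the pump above it. Things that could be taken for the bar or rest:
- Stacked rods at the back (300,135).
- Rods in the red vise (side view, 40,200).
- The blue rest (470,280).

I choose the single bar on the grey stand at (415,275) and check it in a close crop.

```bash
python3 - <<'E'
from h import *
c=r.read_camera("top"); a=c["img"]; d=r.read_camera("side"); b=d["img"]
f=lambda i,x,y,w,h,k:cv2.resize(i[y:y+h,x:x+w],None,fx=k,fy=k,interpolation=cv2.INTER_CUBIC)
A=f(a,236,170,120,100,3.3);B=f(a,380,225,65,100,3.3)
C=f(b,260,180,140,110,2.7);D=f(b,345,285,90,110,2.7)
h=lambda x,y:np.hstack([x,y])
t=h(A,B);u=h(C,D);W=max(t.shape[1],u.shape[1])
p=lambda m:cv2.copyMakeBorder(m,0,0,0,W-m.shape[1],cv2.BORDER_CONSTANT)
o=np.vstack([p(t),p(u)]);print(o.shape,A.shape,C.shape);cv2.imwrite("pics/crop1.png",o)
E
```

```text
(627, 621, 3) (330, 396, 3) (297, 378, 3)
```

View pics/crop1.png

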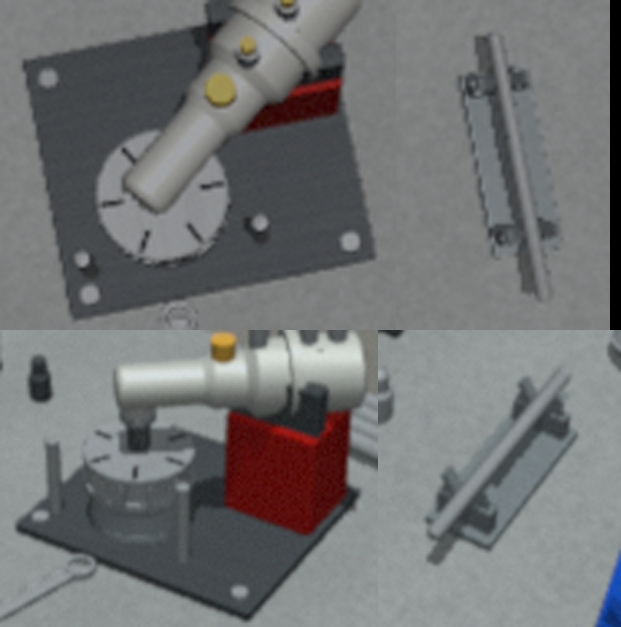

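The crop confirms the bar: a single round bar in the two V notches of the grey stand, with ends at about top pixel (409.7,235.9) and (424.8,315). The collar disc is at about (285.4,229.4), with five visible hole marks. The posts are at about (261,248) and (315,237).

```bash
python3 - <<'E'
from h import *
c=r.read_camera("top"); d=r.read_camera("side")
T=lambda x,y:(236+(x-1.5)/3.3,170+(y-1.5)/3.3); T2=lambda x,y:(380+(x-397)/3.3,225+(y-1.5)/3.3)
S=lambda x,y:(260+(x-1)/2.7,180+(y-331)/2.7); S2=lambda x,y:(345+(x-379)/2.7,285+(y-331)/2.7)
def tri(p,q):
    o1,d1=ray(c,*p);o2,d2=ray(d,*q); d1=d1/np.linalg.norm(d1);d2=d2/np.linalg.norm(d2)
    k=np.linalg.lstsq(np.c_[d1,-d2],o2-o1,rcond=None)[0]; a=o1+k[0]*d1;b=o2+k[1]*d2; return ((a+b)/2).round(4),np.linalg.norm(a-b).round(4)
# bar
im=c["img"].astype(int); g=im.min(2)
e=[T2(494,36),T2(544,297)]; es=[S2(565,372),S2(434,530)]
for p,q in zip(e,es): print("bar end",onz(c,*p,.039).round(4),onz(d,*q,.039).round(4),tri(p,q))
P=[onz(c,*p,.041) for p in e]; print("mid",(P[0]+P[1])/2,"len",np.linalg.norm(P[0]-P[1]),"ang",np.degrees(np.arctan2(*(P[0]-P[1])[[1,0]])))
# collar ellipse: brightish mask, cut pump
for p,q in [((83,259),(53,441)),((260,222),(183,486))]: print("post",onz(c,*T(*p),.1).round(4),onz(d,*S(*q),.1).round(4),tri(T(*p),S(*q)))
hsv=cv2.cvtColor(c["img"],cv2.COLOR_BGR2HSV); v=hsv[...,2]; 
m=((v>125)).astype(np.uint8)*255; roi=np.zeros_like(m);cv2.circle(roi,(285,229),24,255,-1);m&=roi
ys,xs=np.nonzero(m); w=np.array([onz(c,x,y,.093) for x,y in zip(xs,ys)]); print("mask x",w[:,0].min(),"y",w[:,1].min(),w[:,1].max(), xs.min(),xs.max(),ys.max())
cc=onz(c,*T(163,196),.093); print("collar manual",cc, "side",onz(d,*S(138,453),.093))
for p in [(131,154),(113,203),(145,240),(193,240),(212,185)]:
    q=onz(c,*T(*p),.093); print("mark",q.round(4),np.degrees(np.arctan2(*(q-cc)[[1,0]])).round(1),np.linalg.norm(q-cc).round(4))
# base plate corners -> yaw
for p in [(24,62),(78,318),(374,259)]: print("plate",onz(c,*T(*p),.01).round(4))
E
```

```text
bar end [ 0.6102 -0.3231  0.039 ] [ 0.6141 -0.3234  0.039 ] (array([ 0.6109, -0.3238,  0.0411]), np.float64(0.0028))
bar end [ 0.3878 -0.3556  0.039 ] [ 0.3931 -0.3549  0.039 ] (array([ 0.3889, -0.356 ,  0.0428]), np.float64(0.0032))
mid [ 0.49885789 -0.33895939  0.041     ] len 0.2245228713726323 ang 8.313339239021799
post [0.5746 0.0915 0.1   ] [0.5752 0.0872 0.1   ] (array([0.5762, 0.0906, 0.0978]), np.float64(0.0032))
post [ 0.6025 -0.0547  0.1   ] [ 0.6038 -0.0578  0.1   ] (array([ 0.6038, -0.0558,  0.0988]), np.float64(0.0031))
mask x 0.5743928948866153 y -0.02687851650122358 0.07743791474796773 266 304 248
collar manual [0.62700789 0.02542505 0.093     ] side [0.62291418 0.0182276  0.093     ]
mark [0.663  0.0517 0.093 ] 36.1 0.0446
mark [0.622 0.067 0.093] 96.9 0.0419
mark [0.5904 0.0408 0.093 ] 157.3 0.0397
mark [0.5896 0.001  0.093 ] -146.9 0.0446
mark [ 0.6354 -0.0154  0.093 ] -78.3 0.0417
plate [0.7636 0.1519 0.01  ]
plate [0.5352 0.1053 0.01  ]
plate [ 0.5816 -0.1528  0.01  ]
```

```bash
cat >> h.py <<'E'
AX=np.array([.6275,.0245]); PSI=np.radians(190.5)
def plan(way,n,down=True):
    """way: list of (x,y,z,yaw_x deg); n rows each; prints tool-frame rows from present pose"""
    p,R=tool()
    for (x,y,z,yaw),k in zip(way,n):
        a=np.radians(yaw); G=np.c_[[np.cos(a),np.sin(a),0],[np.sin(a),-np.cos(a),0],[0,0,-1]]
        dp=(np.array([x,y,z])-p)/k; rv=Ro.from_matrix(R.T@G).as_rotvec()
        S=Ro.from_rotvec(rv/k).as_matrix(); out=[]
        for i in range(k):
            out.append([*(R.T@dp).round(4),*(rv/k).round(3)]); p=p+dp; R=R@S
        print((x,y,z,yaw)); [print("  ",[float(v) for v in o]) for o in out]
def st():
    s=r.observe();p,R=tool();F=np.array(s["force"]);M=np.array(s["wrist_torque"])
    d=p[:2]-AX; tz=d[0]*F[1]-d[1]*F[0]+M[2]
    yaw=np.degrees(np.arctan2(R[1,0],R[0,0]))
    print("t",round(s["clock"],2),"p",p.round(4),"yaw",yaw.round(2),"tilt",R[2,:2].round(3),"F",F.round(1),"M",M.round(2),"open",round(s["opening"],4),"| rad",np.linalg.norm(d).round(4),"ang",(np.degrees(np.arctan2(d[1],d[0]))%360).round(1),"tau",round(-tz,2))
    return -tz
E
python3 - <<'E'
from h import *
from scipy.optimize import least_squares
m=np.array([[.663,.0517],[.622,.067],[.5904,.0408],[.5896,.001],[.6354,-.0154]])
f=lambda q:np.ravel([m[i]-(q[:2]+q[3]*np.array([np.cos(q[2]+i*np.pi/3),np.sin(q[2]+i*np.pi/3)])) for i in range(5)])
s=least_squares(f,[.627,.0254,.64,.042]);print(s.x,np.degrees(s.x[2]),np.round(s.fun,4))
plan([(.45,.25,.215,10),(.499,-.339,.12,-81.7)],[7,11])
E
```

```text
[0.62792783 0.02570369 0.647381   0.04259883] 37.092198825846936 [ 0.0011  0.0003 -0.0007 -0.001   0.0017 -0.0015 -0.0043  0.001   0.0022
  0.0012]
(0.45, 0.25, 0.215, 10)
   [-0.0302, 0.0437, -0.0001, 0.0, 0.0, 0.138]
   [-0.0238, 0.0475, -0.0001, 0.0, 0.0, 0.138]
   [-0.017, 0.0503, -0.0001, 0.0, 0.0, 0.138]
   [-0.0099, 0.0522, -0.0001, 0.0, 0.0, 0.138]
   [-0.0026, 0.0531, -0.0001, 0.0, 0.0, 0.138]
   [0.0047, 0.0529, -0.0001, 0.0, 0.0, 0.138]
   [0.012, 0.0518, -0.0001, 0.0, 0.0, 0.138]
(0.499, -0.339, 0.12, -81.7)
   [-0.0049, 0.0535, 0.0086, 0.0, -0.0, 0.145]
   [0.0029, 0.0537, 0.0086, 0.0, -0.0, 0.145]
   [0.0106, 0.0527, 0.0086, 0.0, -0.0, 0.145]
   [0.0182, 0.0506, 0.0086, 0.0, -0.0, 0.145]
   [0.0253, 0.0474, 0.0086, 0.0, -0.0, 0.145]
   [0.0319, 0.0432, 0.0086, 0.0, -0.0, 0.145]
   [0.0378, 0.0381, 0.0086, 0.0, -0.0, 0.145]
   [0.043, 0.0323, 0.0086, 0.0, -0.0, 0.145]
   [0.0472, 0.0257, 0.0086, 0.0, -0.0, 0.145]
   [0.0504, 0.0186, 0.0086, 0.0, -0.0, 0.145]
   [0.0526, 0.0111, 0.0086, 0.0, -0.0, 0.145]
```

```bash
sed -i 's/\[.6275,.0245\]/[.628,.0252]/' h.py
python3 -m crank '[[0.2,-0.03,0.044,0,0,0,0.138],[0.2,-0.024,0.0475,0,0,0,0.138],[0.2,-0.017,0.05,0,0,0,0.138],[0.2,-0.01,0.052,0,0,0,0.138],[0.2,-0.0026,0.053,0,0,0,0.138]]' 40
python3 -m crank '[[0.2,0.005,0.053,0,0,0,0.138],[0.2,0.012,0.052,0,0,0,0.138],[0.2,-0.005,0.0535,0.008,0,0,0.145],[0.2,0.003,0.0535,0.008,0,0,0.145],[0.2,0.0106,0.053,0.008,0,0,0.145]]'
python3 -m crank '[[0.2,0.018,0.05,0.008,0,0,0.145],[0.2,0.025,0.047,0.008,0,0,0.145],[0.2,0.032,0.043,0.008,0,0,0.145],[0.2,0.038,0.038,0.008,0,0,0.145],[0.2,0.043,0.032,0.008,0,0,0.145]]'
python3 - <<'E'
from h import *
st(); plan([(.499,-.339,.12,-81.7),(.499,-.339,.021,-81.7)],[5,4])
E
```

```text
clock: 0.92
position: [0.3958, 0.3368, 0.2139]
tool_rot: [-0.0, 0.976, 0.218, 0.0]
force: [-0.1, 0.3, -0.7]
opening: 0.0576
clock: 1.55
position: [0.4618, 0.0754, 0.19]
tool_rot: [-0.001, 0.989, -0.148, 0.002]
force: [0.3, -0.5, -0.7]
opening: 0.0571
clock: 2.17
position: [0.4729, -0.2009, 0.1494]
tool_rot: [-0.002, 0.866, -0.5, 0.003]
force: [1.2, 0.4, -0.1]
opening: 0.0572
t 2.17 p [ 0.4729 -0.2009  0.1494] yaw -59.94 tilt [ 0.003 -0.006] F [ 1.2  0.4 -0.1] M [-0.02  0.11 -0.04] open 0.0572 | rad 0.2742 ang 235.6 tau -0.17
(0.499, -0.339, 0.12, -81.7)
   [0.0265, 0.0094, 0.0059, -0.001, -0.0, 0.076]
   [0.0271, 0.0073, 0.0059, -0.001, -0.0, 0.076]
   [0.0276, 0.0052, 0.0059, -0.001, -0.0, 0.076]
   [0.0279, 0.0031, 0.0059, -0.001, -0.0, 0.076]
   [0.0281, 0.001, 0.0059, -0.001, -0.0, 0.076]
(0.499, -0.339, 0.021, -81.7)
   [-0.0, -0.0, 0.0248, -0.0, 0.0, -0.0]
   [-0.0, -0.0, 0.0248, -0.0, 0.0, -0.0]
   [-0.0, -0.0, 0.0248, -0.0, 0.0, -0.0]
   [-0.0, -0.0, 0.0248, -0.0, 0.0, -0.0]
```

```bash
python3 -m crank '[[0.2,0.0265,0.0094,0.004,0,0,0.076],[0.2,0.027,0.0073,0.004,0,0,0.076],[0.2,0.0276,0.005,0.004,0,0,0.076],[0.2,0.028,0.003,0.004,0,0,0.076],[0.2,0.028,0.001,0.004,0,0,0.076]]' 
python3 -m crank '[[0.2,0,0,0,0,0,0]]' 
python3 - <<'E'
from h import *
st(); plan([(.499,-.339,.12,-81.7),(.499,-.339,.021,-81.7)],[1,4])
c=r.read_camera("side"); b=c["img"][230:400,300:460]; cv2.imwrite("pics/s1.png",cv2.resize(b,None,fx=3.5,fy=3.5,interpolation=cv2.INTER_CUBIC))
E
```

```text
clock: 2.8
position: [0.4978, -0.3462, 0.1283]
tool_rot: [-0.002, 0.75, -0.661, 0.002]
force: [0.3, 0.1, -0.1]
opening: 0.0571
clock: 2.92
position: [0.4976, -0.3476, 0.1277]
tool_rot: [-0.002, 0.75, -0.662, 0.002]
force: [-0.4, 0.1, 0.5]
opening: 0.0571
t 2.92 p [ 0.4976 -0.3476  0.1277] yaw -82.86 tilt [ 0.    -0.006] F [-0.4  0.1  0.5] M [-0.07  0.19  0.02] open 0.0571 | rad 0.3949 ang 250.7 tau 0.15
(0.499, -0.339, 0.12, -81.7)
   [-0.0084, -0.0024, 0.0078, -0.006, -0.0, -0.02]
(0.499, -0.339, 0.021, -81.7)
   [0.0, -0.0, 0.0247, 0.0, 0.0, 0.0]
   [-0.0, -0.0, 0.0247, 0.0, 0.0, 0.0]
   [-0.0, -0.0, 0.0247, 0.0, 0.0, 0.0]
   [-0.0, -0.0, 0.0247, 0.0, 0.0, 0.0]
```

View pics/s1.png

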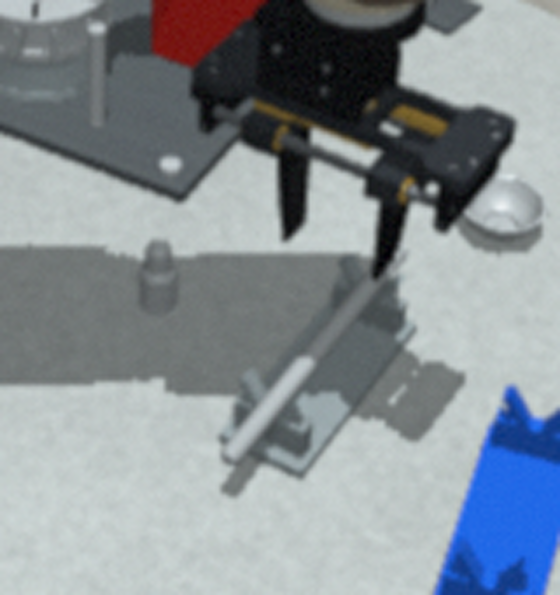

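The side view (picture 4) shows the open fingers straddling the bar line, at crop pixels (290,240) and (380,280), between the notches. The nozzle and dish are clear, so I go down.

```bash
python3 -m crank '[[0.2,-0.0084,-0.001,0.008,-0.006,0,-0.02],[0.2,0,0,0.025,0,0,0],[0.2,0,0,0.025,0,0,0],[0.2,0,0,0.025,0,0,0]]' 
python3 - <<'E'
from h import *
st(); plan([(.5,-.339,.021,-81.7)],[2])
E
```

```text
clock: 3.48
position: [0.4978, -0.333, 0.0441]
tool_rot: [0.0, 0.76, -0.65, 0.001]
force: [0.2, 0.5, 0.1]
opening: 0.057
t 3.48 p [ 0.4978 -0.333   0.0441] yaw -81.04 tilt [ 0.001 -0.001] F [0.2 0.5 0.1] M [-0.07  0.13  0.  ] open 0.057 | rad 0.3811 ang 250.0 tau -0.03
(0.5, -0.339, 0.021, -81.7)
   [0.0031, -0.0006, 0.0116, -0.0, -0.001, 0.006]
   [0.0031, -0.0006, 0.0116, -0.0, -0.001, 0.006]
```

```bash
python3 -m crank '[[0.2,0.003,0.001,0.011,0,0,0.006],[0.2,0.003,0.0,0.011,0,0,0.006],[0.2,0,0,0,0,0,0]]' 
python3 -c "from h import *;st();plan([(.5,-.339,.021,-81.7)],[1])"
```

```text
clock: 3.85
position: [0.4975, -0.3368, 0.0203]
tool_rot: [0.0, 0.757, -0.653, -0.001]
force: [0.0, -0.2, 0.7]
opening: 0.0572
t 3.85 p [ 0.4975 -0.3368  0.0203] yaw -81.53 tilt [-0.001  0.001] F [ 0.  -0.2  0.7] M [-0.05  0.16  0.01] open 0.0572 | rad 0.3849 ang 250.2 tau -0.04
(0.5, -0.339, 0.021, -81.7)
   [0.0025, -0.0022, -0.0007, 0.001, 0.001, 0.003]
```

Good enough to correct in one row and close.

```bash
python3 -m crank '[[0.2,0.0025,-0.002,-0.0005,0,0,0.003],[-1,0,0,0,0,0,0],[-1,0,0,0,0,0,0],[-1,0,0,0,0,0,0],[-1,0,0,0,0,0,0]]' 50
python3 -c "from h import *;st()"
```

```text
clock: 4.47
position: [0.5006, -0.3397, 0.0228]
tool_rot: [0.0, 0.756, -0.654, 0.001]
force: [-0.7, -0.3, 0.6]
opening: 0.0225
t 4.47 p [ 0.5006 -0.3397  0.0228] yaw -81.71 tilt [ 0.002 -0.001] F [-0.7 -0.3  0.6] M [-0.01  0.2  -0.05] open 0.0225 | rad 0.3865 ang 250.8 tau 0.28
```

```bash
python3 -m crank '[[-1,0,0,0,0,0,0],[-1,0,0,0,0,0,0],[-1,0,0,0,0,0,0]]' 50
python3 -c "from h import *;st()"
```

```text
clock: 4.85
position: [0.5004, -0.3389, 0.0229]
tool_rot: [-0.0, 0.756, -0.654, 0.0]
force: [-0.4, 0.1, 0.4]
opening: 0.013
t 4.85 p [ 0.5004 -0.3389  0.0229] yaw -81.71 tilt [ 0. -0.] F [-0.4  0.1  0.4] M [0.03 0.17 0.02] open 0.013 | rad 0.3858 ang 250.7 tau 0.13
```

```bash
python3 -m crank '[[-1,0,0,-0.03,0,0,0],[-1,0,0,-0.04,0,0,0],[-1,0,0,-0.03,0,0,0]]'
python3 -c "
from h import *
st();plan([(.44,-.12,.12,-97),(.4576,.0972,.085,-112.9)],[5,5])"
```

```text
clock: 5.22
position: [0.499, -0.3381, 0.1219]
tool_rot: [0.0, 0.756, -0.654, -0.003]
force: [-0.1, -0.3, -2.7]
opening: 0.013
t 5.22 p [ 0.499  -0.3381  0.1219] yaw -81.72 tilt [-0.005  0.005] F [-0.1 -0.3 -2.7] M [-0.06  0.17  0.  ] open 0.013 | rad 0.3856 ang 250.5 tau -0.0
(0.44, -0.12, 0.12, -97)
   [-0.0449, 0.0054, 0.0006, 0.001, 0.001, 0.053]
   [-0.0445, 0.0078, 0.0006, 0.001, 0.001, 0.053]
   [-0.044, 0.0101, 0.0005, 0.001, 0.001, 0.053]
   [-0.0434, 0.0125, 0.0005, 0.001, 0.001, 0.053]
   [-0.0427, 0.0148, 0.0004, 0.001, 0.001, 0.053]
(0.4576, 0.0972, 0.085, -112.9)
   [-0.0435, 0.0018, 0.007, -0.0, 0.0, 0.056]
   [-0.0434, 0.0042, 0.007, -0.0, 0.0, 0.056]
   [-0.0431, 0.0066, 0.007, -0.0, 0.0, 0.056]
   [-0.0426, 0.009, 0.007, -0.0, 0.0, 0.056]
   [-0.0421, 0.0113, 0.007, -0.0, 0.0, 0.056]
```

```bash
python3 -m crank '[[-1,-0.045,0.0055,0,0,0,0.053],[-1,-0.0445,0.008,0,0,0,0.053],[-1,-0.044,0.01,0,0,0,0.053],[-1,-0.043,0.0125,0,0,0,0.053],[-1,-0.0425,0.015,0,0,0,0.053]]'
python3 -m crank '[[-1,-0.0435,0.002,0.007,0,0,0.056],[-1,-0.0435,0.004,0.007,0,0,0.056],[-1,-0.043,0.0065,0.007,0,0,0.056],[-1,-0.0425,0.009,0.007,0,0,0.056],[-1,-0.036,0.011,0.005,0,0,0.05]]'
python3 -m crank '[[-1,0,0,0,0,0,0]]'
python3 -c "
from h import *
st();plan([(.4576,.0972,.0569,-112.9)],[3])"
```

```text
clock: 5.85
position: [0.4389, -0.1179, 0.1236]
tool_rot: [-0.0, -0.658, 0.753, 0.001]
force: [0.1, 0.2, -3.4]
opening: 0.0128
clock: 6.48
position: [0.4573, 0.0995, 0.0898]
tool_rot: [-0.0, -0.545, 0.838, 0.0]
force: [1.1, -0.4, -2.8]
opening: 0.0127
clock: 6.6
position: [0.457, 0.1013, 0.0893]
tool_rot: [-0.001, -0.546, 0.838, 0.001]
force: [0.6, -0.6, -3.1]
opening: 0.0131
t 6.6 p [0.457  0.1013 0.0893] yaw -113.8 tilt [0.001 0.002] F [ 0.6 -0.6 -3.1] M [-0.03  0.12 -0.04] open 0.0131 | rad 0.1871 ang 156.0 tau -0.02
(0.4576, 0.0972, 0.0569, -112.9)
   [0.0012, -0.0007, 0.0108, 0.001, -0.0, -0.005]
   [0.0012, -0.0007, 0.0108, 0.001, -0.0, -0.005]
   [0.0012, -0.0007, 0.0108, 0.001, -0.0, -0.005]
```

```bash
python3 -m crank '[[-1,0.001,-0.001,0.011,0,0,-0.005],[-1,0.001,-0.001,0.011,0,0,-0.005],[-1,0.001,-0.001,0.011,0,0,-0.005],[-1,0,0,0,0,0,0]]'
python3 - <<'E'
from h import *
st();plan([(.4576,.0972,.0569,-112.9)],[1])
c=r.read_camera("top"); d=r.read_camera("side")
f=lambda i,x,y,w,h,k:cv2.resize(i[y:y+h,x:x+w],None,fx=k,fy=k,interpolation=cv2.INTER_CUBIC)
A=f(c["img"],225,185,100,110,4);B=f(d["img"],235,190,100,110,4)
cv2.imwrite("pics/pre.png",np.hstack([A,B]))
E
```

```text
clock: 7.1
position: [0.4585, 0.0947, 0.0535]
tool_rot: [-0.001, -0.552, 0.834, 0.001]
force: [-0.2, 0.5, -2.7]
opening: 0.0127
t 7.1 p [0.4585 0.0947 0.0535] yaw -112.96 tilt [0.001 0.003] F [-0.2  0.5 -2.7] M [-0.02  0.14 -0.02] open 0.0127 | rad 0.1832 ang 157.7 tau 0.09
(0.4576, 0.0972, 0.0569, -112.9)
   [-0.002, 0.0018, -0.0034, 0.003, -0.001, -0.001]
```

View pics/pre.png

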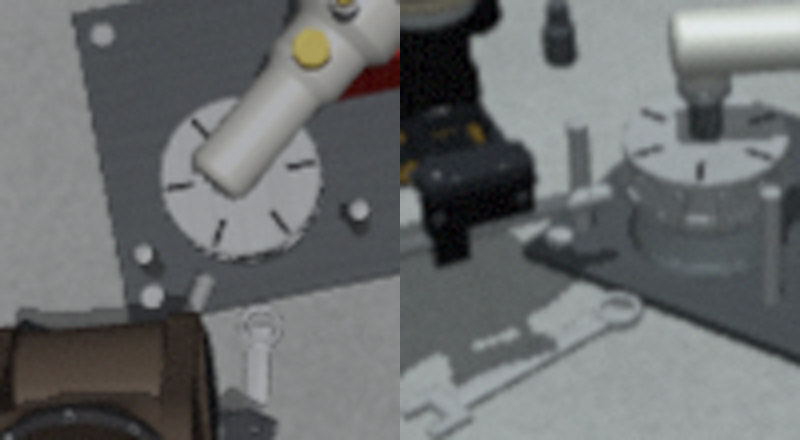

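In the top crop the bar tip is at (207,278) and points at the hole mark (218,232). In the side crop the tip is at (605,190), level with the holes. I correct the small offset and push in by small steps.

```bash
python3 -c "
from h import *
p,R=tool();c=r.read_camera('top');d=r.read_camera('side')
t=p-R[:,1]*.115-R[:,2]*.0161; print('tip pred',t,pix(c,t+[0,0,.005]),pix(d,t))"
python3 -m crank '[[-1,-0.002,0,-0.0034,0.003,0,0],[-1,0,0,0,0,0,0]]'
python3 -c "
from h import *
st();plan([(.4668,.0933,.0569,-112.9)],[1])"
```

```text
tip pred [0.56471818 0.05013475 0.07017949] [276.63016963 252.48352226] [286.83311343 237.10167211]
clock: 7.55
position: [0.4601, 0.0973, 0.0589]
tool_rot: [0.001, -0.553, 0.833, -0.002]
force: [-0.8, 0.2, -2.9]
opening: 0.0132
t 7.55 p [0.4601 0.0973 0.0589] yaw -112.91 tilt [-0.    -0.004] F [-0.8  0.2 -2.9] M [-0.04  0.18  0.05] open 0.0132 | rad 0.1827 ang 156.8 tau -0.07
(0.4668, 0.0933, 0.0569, -112.9)
   [0.0011, -0.0077, 0.0021, -0.004, 0.0, -0.0]
```

```bash
python3 -m crank '[[-1,0.0007,-0.008,0.0015,-0.002,0,0],[-1,0,-0.008,0,0,0,0],[-1,0,0,0,0,0,0]]'
python3 -c "
from h import *
st();u=lambda R:(.628-.9212*R,.0252+.3891*R,.0569,-112.9);plan([u(.15)],[3])"
```

```text
clock: 7.92
position: [0.4761, 0.09, 0.0577]
tool_rot: [0.001, -0.553, 0.833, -0.001]
force: [-0.3, -0.2, -4.2]
opening: 0.013
t 7.92 p [0.4761 0.09   0.0577] yaw -112.9 tilt [-0.001 -0.003] F [-0.3 -0.2 -4.2] M [0.01 0.22 0.02] open 0.013 | rad 0.1652 ang 156.9 tau -0.07
(0.48982000000000003, 0.083565, 0.0569, -112.9)
   [0.0002, -0.0051, 0.0003, -0.001, 0.0, 0.0]
   [0.0002, -0.0051, 0.0003, -0.001, 0.0, 0.0]
   [0.0002, -0.0051, 0.0003, -0.001, 0.0, 0.0]
```

Tip is inside the mouth with no contact force. Continue.

```bash
python3 -m crank '[[-1,0.0002,-0.007,0.0005,-0.001,0,0],[-1,0.0002,-0.007,0,-0.001,0,0],[-1,0,0,0,0,0,0]]'
python3 -c "from h import *;st()"
python3 -m crank '[[-1,0,-0.007,0,0,0,0],[-1,0,-0.005,0,0,0,0],[-1,0,0,0,0,0,0]]'
python3 -c "from h import *;st()"
```

```text
clock: 8.3
position: [0.4897, 0.0837, 0.057]
tool_rot: [0.0, -0.553, 0.833, 0.0]
force: [-1.0, -0.5, -2.3]
opening: 0.0128
t 8.3 p [0.4897 0.0837 0.057 ] yaw -112.91 tilt [-0. -0.] F [-1.  -0.5 -2.3] M [-0.04  0.19  0.04] open 0.0128 | rad 0.1501 ang 157.1 tau -0.17
clock: 8.68
position: [0.5015, 0.0786, 0.0569]
tool_rot: [0.0, -0.553, 0.833, 0.0]
force: [0.2, 0.8, -2.1]
opening: 0.0128
t 8.68 p [0.5015 0.0786 0.0569] yaw -112.91 tilt [-0.  0.] F [ 0.2  0.8 -2.1] M [ 0.01  0.22 -0.02] open 0.0128 | rad 0.1373 ang 157.1 tau 0.14
```

```bash
python3 -m crank '[[-1,0.0055,0,0,0,0,-0.04],[-1,0.0055,-0.0002,0,0,0,-0.04],[-1,0.0055,-0.0002,0,0,0,-0.04],[-1,0.0055,-0.0002,0,0,0,-0.04]]'
python3 -c "from h import *;st()"
python3 -m crank '[[-1,0.0082,-0.0003,0,0,0,-0.06],[-1,0.0082,-0.0003,0,0,0,-0.06],[-1,0.0082,-0.0003,0,0,0,-0.06],[-1,0.0082,-0.0003,0,0,0,-0.06]]'
python3 -c "from h import *;st()"
```

```text
clock: 9.18
position: [0.4939, 0.0583, 0.0568]
tool_rot: [0.0, -0.62, 0.784, 0.001]
force: [0.0, 5.7, -2.5]
opening: 0.0126
t 9.18 p [0.4939 0.0583 0.0568] yaw -103.34 tilt [-0.001  0.001] F [ 0.   5.7 -2.5] M [ 1.11 -0.    0.61] open 0.0126 | rad 0.1381 ang 166.1 tau 0.16
clock: 9.68
position: [0.49, 0.0274, 0.0569]
tool_rot: [-0.001, 0.714, -0.7, -0.001]
force: [0.7, 6.0, -1.9]
opening: 0.0128
t 9.68 p [0.49   0.0274 0.0569] yaw -88.83 tilt [-0.002  0.   ] F [ 0.7  6.  -1.9] M [0.93 0.07 0.39] open 0.0128 | rad 0.138 ang 179.1 tau 0.44
```

```bash
python3 -m crank '[[-1,0.0105,-0.0004,0,0,0,-0.07],[-1,0.0105,-0.0005,0,0,0,-0.07],[-1,0.0105,-0.0005,0,0,0,-0.07],[-1,0.0105,-0.0005,0,0,0,-0.07],[-1,0.0105,-0.0005,0,0,0,-0.07]]'
python3 -c "from h import *;st()"
python3 -m crank '[[-1,0.0105,-0.0005,0,0,0,-0.07],[-1,0.0105,-0.0005,0,0,0,-0.07],[-1,0.0105,-0.0005,0,0,0,-0.07],[-1,0.0105,-0.0005,0,0,0,-0.07]]'
python3 -c "from h import *;st()"
```

```text
clock: 10.3
position: [0.4984, -0.0219, 0.0564]
tool_rot: [-0.0, 0.83, -0.558, -0.004]
force: [-1.3, 6.7, -1.3]
opening: 0.0126
t 10.3 p [ 0.4984 -0.0219  0.0564] yaw -67.78 tilt [-0.007  0.004] F [-1.3  6.7 -1.3] M [0.96 0.19 0.38] open 0.0126 | rad 0.1379 ang 200.0 tau 0.55
clock: 10.8
position: [0.517, -0.0563, 0.0556]
tool_rot: [-0.0, 0.903, -0.43, -0.008]
force: [-3.4, 3.7, -0.4]
opening: 0.0126
t 10.8 p [ 0.517  -0.0563  0.0556] yaw -50.99 tilt [-0.014  0.006] F [-3.4  3.7 -0.4] M [0.7  0.49 0.28] open 0.0126 | rad 0.1377 ang 216.3 tau 0.4
```

```bash
python3 -m crank '[[-1,0.0082,-0.0003,-0.0005,0,-0.004,-0.06],[-1,0.0082,-0.0003,0,0,-0.004,-0.06],[-1,0.004,0,0,0,0,-0.03],[-1,0,0,0,0,0,0]]'
python3 - <<'E'
from h import *
st()
c=r.read_camera("top"); d=r.read_camera("side")
f=lambda i,x,y,w,h,k:cv2.resize(i[y:y+h,x:x+w],None,fx=k,fy=k,interpolation=cv2.INTER_CUBIC)
A=f(c["img"],255,195,65,70,6);B=f(d["img"],265,190,100,105,4)
cv2.imwrite("pics/sw1.png",np.hstack([A,B]));print(A.shape)
E
```

```text
clock: 11.3
position: [0.529, -0.0704, 0.0555]
tool_rot: [-0.003, 0.933, -0.359, -0.014]
force: [-1.3, 0.4, -1.2]
opening: 0.0126
t 11.3 p [ 0.529  -0.0704  0.0555] yaw -42.08 tilt [-0.028  0.005] F [-1.3  0.4 -1.2] M [ 0.16  0.19 -0.01] open 0.0126 | rad 0.1376 ang 224.0 tau 0.18
(420, 390, 3)
```

View pics/sw1.png

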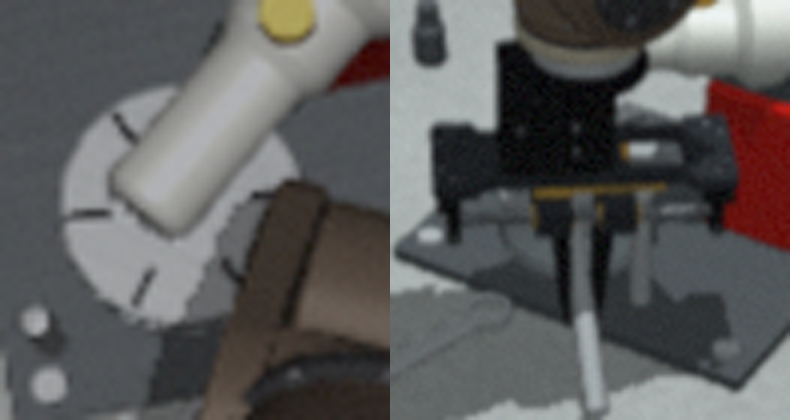

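The collar has turned, and its marks are now at crop (125,127), (88,213), (146,288), (232,272) and (262,195). I compute the phase from these. The bar is still in its hole, with the force relaxed.

```bash
python3 - <<'E'
from h import *
from scipy.optimize import least_squares
c=r.read_camera("top")
m=np.array([onz(c,255+(x-2.5)/6,195+(y-2.5)/6,.093)[:2] for x,y in [(125,127),(88,213),(146,288),(232,272),(262,195)]])
for q in m: print(q.round(4),np.degrees(np.arctan2(*(q-AX)[::-1])).round(1),np.linalg.norm(q-AX).round(4))
f=lambda q:np.ravel([m[i]-(q[:2]+q[3]*np.array([np.cos(q[2]+i*np.pi/3),np.sin(q[2]+i*np.pi/3)])) for i in range(5)])
s=least_squares(f,[.627,.0254,.64,.042]);print(s.x,np.degrees(s.x[2]),np.round(s.fun,4))
plan([(AX[0]+.19*np.cos(np.radians(225)),AX[1]+.19*np.sin(np.radians(225)),.0565,-43)],[4])
E
```

```text
[0.6643 0.0512] 35.6 0.0446
[0.6247 0.0685] 94.4 0.0434
[0.5896 0.0423] 156.0 0.0421
[0.5962 0.0031] -145.2 0.0388
[ 0.6314 -0.0111] -84.6 0.0365
[0.6287168  0.02742823 0.62609933 0.04100718] 35.872849046260676 [ 0.0023 -0.0003  0.0002  0.0002 -0.0017 -0.0019  0.0007 -0.0003 -0.0015
  0.0022]
(np.float64(0.49364971157455595), np.float64(-0.10915028842544403), 0.0565, -43)
   [-0.0001, 0.0131, -0.0002, 0.001, 0.007, 0.004]
   [-0.0, 0.0131, -0.0002, 0.001, 0.007, 0.004]
   [0.0001, 0.0131, -0.0002, 0.001, 0.007, 0.004]
   [0.0001, 0.0131, -0.0002, 0.001, 0.007, 0.004]
```

```bash
python3 - <<'E'
from h import *
d=r.read_camera("side");p,R=tool()
P=lambda x,y:(265+(x-390-1.5)/4,190+(y-1.5)/4)
a=onz(d,*P(583,240),.072);b=onz(d,*P(596,395),.072);print(a,b,"bar dir out",np.degrees(np.arctan2(*(b-a)[[1,0]]))%360)
for q in(.03,.115,.12): print(q,pix(d,p+R[:,1]*q-R[:,2]*.0161), P(596,400))
e=onz(d,*P(596,400),.074);print(e,np.degrees(np.arctan2(*(e[:2]-AX)[::-1]))%360,np.linalg.norm(e[:2]-AX), np.degrees(np.arctan2(*(e[:2]-p[:2])[::-1]))%360)
g=cv2.cvtColor(d["img"],cv2.COLOR_BGR2GRAY)
for v in range(256,292,5): print(v,g[v,300:328].tolist())
E
```

```text
[ 0.56849509 -0.03986666  0.072     ] [ 0.4628996  -0.14887593  0.072     ] bar dir out 225.9113406617462
0.03 [312.18325196 269.22014932] (316.125, 289.625)
0.115 [315.27296541 291.84174458] (316.125, 289.625)
0.12 [315.46426694 293.2423747 ] (316.125, 289.625)
[ 0.45791404 -0.15352058  0.074     ] 226.41805389961667 0.24671902753490055 229.4872913048568
256 [73, 77, 80, 78, 85, 78, 50, 14, 12, 26, 66, 98, 103, 99, 81, 44, 18, 11, 9, 40, 73, 79, 79, 71, 67, 76, 87, 89]
261 [49, 53, 53, 51, 53, 54, 45, 22, 14, 25, 65, 94, 101, 101, 90, 53, 11, 12, 23, 46, 50, 51, 49, 51, 55, 74, 88, 91]
266 [44, 47, 44, 45, 50, 49, 50, 38, 20, 30, 58, 91, 99, 103, 100, 82, 46, 22, 40, 48, 51, 50, 48, 50, 54, 54, 66, 68]
271 [99, 102, 105, 104, 103, 103, 97, 87, 76, 64, 71, 120, 153, 171, 171, 153, 110, 65, 51, 55, 55, 51, 51, 51, 52, 52, 51, 50]
276 [102, 103, 102, 100, 101, 98, 99, 99, 101, 100, 100, 99, 137, 160, 171, 163, 147, 110, 96, 93, 90, 77, 61, 56, 51, 44, 45, 43]
281 [101, 101, 99, 99, 98, 101, 101, 98, 99, 101, 100, 100, 108, 143, 166, 169, 158, 132, 105, 101, 102, 101, 101, 101, 103, 105, 102, 103]
286 [105, 101, 102, 104, 100, 101, 102, 105, 101, 102, 101, 101, 105, 125, 153, 166, 167, 154, 127, 106, 99, 101, 102, 115, 126, 142, 134, 148]
291 [114, 113, 116, 112, 124, 146, 152, 154, 168, 171, 172, 163, 126, 104, 136, 157, 160, 150, 133, 133, 162, 170, 175, 172, 170, 170, 174, 175]
```

The bar now points at about 227°, rocked in its hole, while the marks put the hole at about 216–219°. So the collar has turned about 60°. I ease the rock first, then withdraw.

```bash
python3 - <<'E'
from h import *
w=lambda ρ,a,z=.0568:(AX[0]+ρ*np.cos(np.radians(a)),AX[1]+ρ*np.sin(np.radians(a)),z,a-270)
plan([w(.138,220),w(.195,219.5)],[2,5])
E
```

```text
(np.float64(0.522285866849581), np.float64(-0.06350469013674243), 0.0568, -50)
   [-0.0048, -0.0003, -0.0005, 0.003, 0.014, 0.069]
   [-0.0048, 0.0, -0.0006, 0.003, 0.014, 0.069]
(np.float64(0.47753320623939466), np.float64(-0.09883525295416397), 0.0568, -50.5)
   [-0.0003, 0.0114, 0.0, 0.0, -0.0, 0.002]
   [-0.0003, 0.0114, 0.0, 0.0, -0.0, 0.002]
   [-0.0003, 0.0114, 0.0, 0.0, -0.0, 0.002]
   [-0.0003, 0.0114, 0.0, 0.0, -0.0, 0.002]
   [-0.0003, 0.0114, 0.0, 0.0, -0.0, 0.002]
```

```bash
python3 -m crank '[[-1,-0.0048,0,-0.0005,0.003,0.014,0.069],[-1,-0.0048,0,-0.0005,0.003,0.014,0.069],[-1,0,0,0,0,0,0]]'
python3 -c "from h import *;st()"
python3 -m crank '[[-1,0,0.01,0,0,0,0],[-1,0,0.0114,0,0,0,0],[-1,0,0.0114,0,0,0,0]]'
python3 -c "from h import *;st()"
python3 -m crank '[[-1,0,0.0114,0,0,0,0],[-1,0,0.014,0,0,0,0],[-1,0,0,0,0,0,0]]'
python3 - <<'E'
from h import *
st()
w=lambda ρ,a,z=.0568:(AX[0]+ρ*np.cos(np.radians(a)),AX[1]+ρ*np.sin(np.radians(a)),z,a-270)
plan([w(.2,188),w(.185,157)],[4,4])
E
```

```text
clock: 11.88
position: [0.5213, -0.0627, 0.0564]
tool_rot: [0.001, 0.906, -0.424, -0.0]
force: [-2.7, 1.5, -3.3]
opening: 0.013
t 11.88 p [ 0.5213 -0.0627  0.0564] yaw -50.16 tilt [0.    0.001] F [-2.7  1.5 -3.3] M [0.08 0.5  0.21] open 0.013 | rad 0.1383 ang 219.5 tau 0.19
clock: 12.25
position: [0.4954, -0.0851, 0.0564]
tool_rot: [0.001, 0.906, -0.423, 0.0]
force: [0.1, -0.5, -2.2]
opening: 0.013
t 12.25 p [ 0.4954 -0.0851  0.0564] yaw -50.0 tilt [0.001 0.001] F [ 0.1 -0.5 -2.2] M [-0.06  0.09 -0.06] open 0.013 | rad 0.1725 ang 219.8 tau -0.03
clock: 12.62
position: [0.4741, -0.104, 0.0566]
tool_rot: [0.001, 0.906, -0.424, 0.001]
force: [0.5, 0.9, -3.4]
opening: 0.0128
t 12.62 p [ 0.4741 -0.104   0.0566] yaw -50.12 tilt [0.002 0.001] F [ 0.5  0.9 -3.4] M [-0.01  0.09  0.05] open 0.0128 | rad 0.201 ang 220.0 tau 0.01
(np.float64(0.4299463862516859), np.float64(-0.002634620192013104), 0.0568, -82)
   [-0.0265, -0.0078, -0.0001, 0.0, -0.0, 0.139]
   [-0.0274, -0.004, -0.0001, 0.0, -0.0, 0.139]
   [-0.0276, -0.0002, -0.0001, 0.0, -0.0, 0.139]
   [-0.0274, 0.0036, -0.0001, 0.0, -0.0, 0.139]
(np.float64(0.45770660211129854), np.float64(0.09748525877051564), 0.0568, -113)
   [-0.0238, -0.0104, 0.0, -0.0, 0.0, 0.135]
   [-0.025, -0.007, 0.0, -0.0, 0.0, 0.135]
   [-0.0257, -0.0036, 0.0, -0.0, 0.0, 0.135]
   [-0.026, -0.0001, 0.0, -0.0, 0.0, 0.135]
```

```bash
python3 -m crank '[[-1,-0.0265,-0.008,0,0,0,0.139],[-1,-0.0275,-0.004,0,0,0,0.139],[-1,-0.0275,0,0,0,0,0.139],[-1,-0.0275,0.0036,0,0,0,0.139]]'
python3 -m crank '[[-1,-0.024,-0.008,0,0,0,0.135],[-1,-0.025,-0.005,0,0,0,0.135],[-1,-0.0257,-0.0036,0,0,0,0.135],[-1,-0.024,0,0,0,0,0.12],[-1,0,0,0,0,0,0]]'
python3 - <<'E'
from h import *
st()
w=lambda ρ,a,z=.0568:(AX[0]+ρ*np.cos(np.radians(a)),AX[1]+ρ*np.sin(np.radians(a)),z,a-270)
plan([w(.185,157)],[1])
c=r.read_camera("top"); d=r.read_camera("side")
f=lambda i,x,y,w,h,k:cv2.resize(i[y:y+h,x:x+w],None,fx=k,fy=k,interpolation=cv2.INTER_CUBIC)
A=f(c["img"],255,195,65,75,6);B=f(d["img"],265,195,80,90,5)
cv2.imwrite("pics/pre2.png",np.hstack([A,B]));print(A.shape)
E
```

```text
clock: 13.12
position: [0.4313, -0.0015, 0.0566]
tool_rot: [-0.0, 0.748, -0.664, 0.002]
force: [0.7, 0.5, -3.0]
opening: 0.0129
clock: 13.75
position: [0.4577, 0.1009, 0.057]
tool_rot: [0.002, -0.543, 0.84, -0.003]
force: [-0.2, -0.3, -1.7]
opening: 0.013
t 13.75 p [0.4577 0.1009 0.057 ] yaw -114.18 tilt [-0.001 -0.007] F [-0.2 -0.3 -1.7] M [-0.02  0.2  -0.01] open 0.013 | rad 0.1863 ang 156.0 tau -0.06
(np.float64(0.45770660211129854), np.float64(0.09748525877051564), 0.0568, -113)
   [0.0031, -0.0014, 0.0002, -0.007, 0.001, -0.021]
(450, 390, 3)
```

View pics/pre2.png

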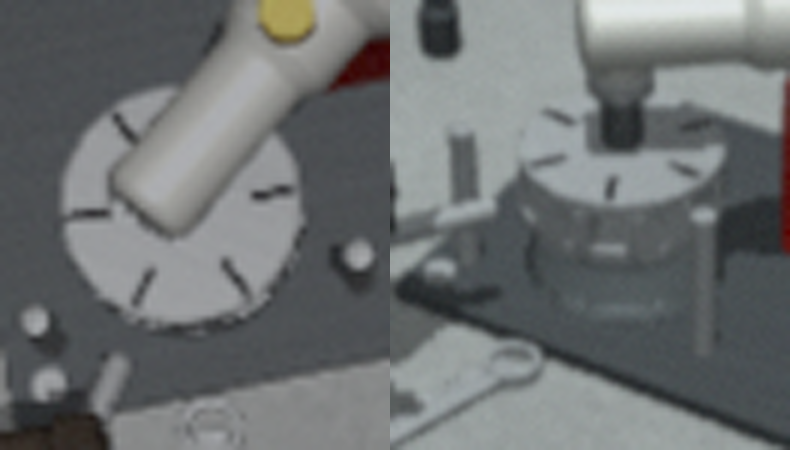

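Marks (same crop) are at (88,213), (146,288), (237,280) and (272,192) about the disc centre (182,205), which puts the next hole at about 155.7°. The bar tip at (120,360) already points at it (bar at 156.0°), so I insert along that line.

```bash
python3 -m crank '[[-1,0,-0.01,0,-0.006,0,0],[-1,0,-0.008,0,0,0,0],[-1,0,0,0,0,0,0]]'
python3 - <<'E'
from h import *
st()
w=lambda ρ,a,z=.0568:(AX[0]+ρ*np.cos(np.radians(a)),AX[1]+ρ*np.sin(np.radians(a)),z,a-270)
plan([w(.152,155.9)],[2])
E
```

```text
clock: 14.22
position: [0.4749, 0.0901, 0.0571]
tool_rot: [0.0, -0.544, 0.839, 0.0]
force: [-0.0, 0.2, -2.9]
opening: 0.0124
t 14.22 p [0.4749 0.0901 0.0571] yaw -114.1 tilt [-0.  0.] F [-0.   0.2 -2.9] M [-0.01  0.21  0.01] open 0.0124 | rad 0.1663 ang 157.0 tau 0.03
(np.float64(0.4892492050605775), np.float64(0.08726622997797052), 0.0568, -114.1)
   [-0.0016, -0.0071, 0.0001, 0.0, 0.0, -0.0]
   [-0.0016, -0.0071, 0.0001, 0.0, 0.0, -0.0]
```

```bash
python3 -m crank '[[-1,-0.002,-0.003,0,0,0,0],[-1,-0.001,-0.005,0,0,0,0],[-1,0,0,0,0,0,0]]'
python3 -c "from h import *;st()"
python3 -m crank '[[-1,0,-0.006,0,0,0,0],[-1,0,-0.006,0,0,0,0],[-1,0,0,0,0,0,0]]'
python3 -c "from h import *;st()"
```

```text
clock: 14.6
position: [0.4838, 0.0892, 0.057]
tool_rot: [-0.0, -0.544, 0.839, 0.0]
force: [0.2, 1.2, -2.3]
opening: 0.0131
t 14.6 p [0.4838 0.0892 0.057 ] yaw -114.12 tilt [-0.     0.001] F [ 0.2  1.2 -2.3] M [-0.04  0.19  0.02] open 0.0131 | rad 0.1577 ang 156.1 tau 0.16
clock: 14.98
position: [0.4956, 0.084, 0.057]
tool_rot: [-0.0, -0.544, 0.839, 0.0]
force: [-0.2, 0.5, -3.2]
opening: 0.0131
t 14.97 p [0.4956 0.084  0.057 ] yaw -114.11 tilt [-0.     0.001] F [-0.2  0.5 -3.2] M [-0.04  0.15  0.03] open 0.0131 | rad 0.1449 ang 156.0 tau 0.02
```

```bash
python3 -m crank '[[-1,0,-0.005,0,0,0,0],[-1,0,-0.003,0,0,0,0],[-1,0.0055,0,0,0,0,-0.04],[-1,0.0055,-0.0002,0,0,0,-0.04],[-1,0.0055,-0.0002,0,0,0,-0.04]]'
python3 -c "from h import *;st()"
python3 -m crank '[[-1,0.0082,-0.0003,0,0,0,-0.055],[-1,0.0082,-0.0003,0,0,0,-0.055],[-1,0.0082,-0.0003,0,0,0,-0.055],[-1,0.0082,-0.0003,0,0,0,-0.055]]'
python3 -c "from h import *;st()"
python3 -m crank '[[-1,0.0082,-0.0003,0,0,0,-0.055],[-1,0.0082,-0.0003,0,0,0,-0.055],[-1,0.0082,-0.0003,0,0,0,-0.055]]'
python3 -c "from h import *;st()"
```

```text
clock: 15.6
position: [0.4975, 0.0657, 0.0569]
tool_rot: [-0.0, -0.595, 0.803, 0.001]
force: [0.3, 7.0, -3.0]
opening: 0.0128
t 15.6 p [0.4975 0.0657 0.0569] yaw -106.91 tilt [-0.001  0.001] F [ 0.3  7.  -3. ] M [1.15 0.19 0.59] open 0.0128 | rad 0.1366 ang 162.7 tau 0.34
clock: 16.1
position: [0.4917, 0.0349, 0.0569]
tool_rot: [0.0, -0.685, 0.729, 0.001]
force: [-0.4, 6.5, -2.9]
opening: 0.0129
t 16.1 p [0.4917 0.0349 0.0569] yaw -93.57 tilt [-0.003  0.001] F [-0.4  6.5 -2.9] M [1.12 0.07 0.6 ] open 0.0129 | rad 0.1366 ang 175.9 tau 0.28
clock: 16.48
position: [0.4922, 0.0112, 0.0568]
tool_rot: [-0.001, 0.746, -0.666, -0.002]
force: [0.5, 6.2, -2.0]
opening: 0.0128
t 16.48 p [0.4922 0.0112 0.0568] yaw -83.56 tilt [-0.004  0.002] F [ 0.5  6.2 -2. ] M [1.13 0.14 0.61] open 0.0128 | rad 0.1366 ang 185.9 tau 0.23
```

```bash
python3 -m crank '[[-1,0.0052,-0.0002,0,0,0.004,-0.05],[-1,0.0052,-0.0002,0,0,0.002,-0.05],[-1,0.003,0,0,0,0,-0.022]]'
python3 -c "from h import *;st()"
python3 -m crank '[[-1,0.004,-0.0001,0,0,0.001,-0.029],[-1,0.004,-0.0001,0,0,0.001,-0.029]]'
python3 -c "from h import *;st()"
python3 -m crank '[[-1,0.004,-0.0001,0,0,0.001,-0.029],[-1,0.004,-0.0001,0,0,0.001,-0.029]]'
python3 -c "from h import *;st()"
```

```text
clock: 16.85
position: [0.4941, -0.0014, 0.0567]
tool_rot: [0.002, 0.787, -0.617, -0.001]
force: [0.5, 4.5, -2.6]
opening: 0.0127
t 16.85 p [ 0.4941 -0.0014  0.0567] yaw -76.21 tilt [0.    0.003] F [ 0.5  4.5 -2.6] M [0.72 0.24 0.29] open 0.0127 | rad 0.1365 ang 191.2 tau 0.3
clock: 17.1
position: [0.4959, -0.0091, 0.0566]
tool_rot: [0.002, 0.805, -0.593, -0.001]
force: [-2.4, 3.2, -2.3]
opening: 0.0128
t 17.1 p [ 0.4959 -0.0091  0.0566] yaw -72.71 tilt [0.002 0.005] F [-2.4  3.2 -2.3] M [0.58 0.44 0.18] open 0.0128 | rad 0.1364 ang 194.5 tau 0.32
clock: 17.35
position: [0.4983, -0.0171, 0.0565]
tool_rot: [0.003, 0.823, -0.568, -0.0]
force: [-1.8, 3.7, -1.7]
opening: 0.0129
t 17.35 p [ 0.4983 -0.0171  0.0565] yaw -69.17 tilt [0.003 0.006] F [-1.8  3.7 -1.7] M [0.53 0.49 0.26] open 0.0129 | rad 0.1364 ang 198.1 tau 0.3
```

```bash
cat > g.py <<'E'
from h import *
import sys
sys.exit(1 if st()>.52 else 0)
E
c="python3 -m crank"
python3 -m crank '[[-1,0.003,-0.0001,0,0,-0.001,-0.022]]' >/dev/null && python3 g.py && \
python3 -m crank '[[-1,0.003,-0.0001,0,0,-0.001,-0.022]]' >/dev/null && python3 g.py && \
python3 -m crank '[[-1,0.002,-0.0001,0,0,-0.001,-0.0147]]' >/dev/null && python3 g.py && \
python3 -m crank '[[-1,0.002,-0.0001,0,0,0,-0.0147]]' >/dev/null && python3 g.py && \
python3 -m crank '[[-1,0.002,-0.0001,0,0,0,-0.0147]]' >/dev/null && python3 g.py && \
python3 -m crank '[[-1,0.002,-0.0001,0,0,0,-0.0147]]' >/dev/null && python3 g.py
```

```text
t 17.48 p [ 0.4994 -0.0201  0.0565] yaw -67.82 tilt [0.002 0.006] F [-3.3  2.  -1.7] M [0.58 0.53 0.18] open 0.0128 | rad 0.1364 ang 199.4 tau 0.22
t 17.6 p [ 0.5005 -0.0231  0.0564] yaw -66.48 tilt [0.    0.007] F [-3.9  3.1 -1.5] M [0.51 0.63 0.18] open 0.0129 | rad 0.1364 ang 200.7 tau 0.4
t 17.73 p [ 0.5013 -0.0251  0.0564] yaw -65.58 tilt [-0.001  0.007] F [-3.5  3.3 -0.7] M [0.45 0.72 0.26] open 0.0127 | rad 0.1363 ang 201.6 tau 0.34
t 17.85 p [ 0.502  -0.027   0.0563] yaw -64.68 tilt [-0.002  0.007] F [-4.1  3.1 -1.2] M [0.47 0.69 0.17] open 0.0132 | rad 0.1363 ang 202.5 tau 0.43
t 17.98 p [ 0.5029 -0.0289  0.0563] yaw -63.78 tilt [-0.002  0.008] F [-5.4  2.6 -0.6] M [0.38 0.78 0.19] open 0.0128 | rad 0.1363 ang 203.4 tau 0.43
t 18.1 p [ 0.5037 -0.0308  0.0563] yaw -62.88 tilt [-0.002  0.008] F [-4.7  3.2 -1.9] M [0.36 0.75 0.16] open 0.0132 | rad 0.1363 ang 204.2 tau 0.49
```

The radial force shows the bar has reached the hole bottom. I ease it out by about 1 mm and carry on with finer steps.

```bash
sed -i 's/>.52/>.57/' g.py
python3 -m crank '[[-1,0,0.001,0,0,0,0]]' >/dev/null && python3 g.py && \
python3 -m crank '[[-1,0.0015,0.0003,0,0,0,-0.011]]' >/dev/null && python3 g.py && \
python3 -m crank '[[-1,0.0012,0,0,0,0,-0.009]]' >/dev/null && python3 g.py && \
python3 -m crank '[[-1,0.0012,0,0,0,0,-0.009]]' >/dev/null && python3 g.py && \
python3 -m crank '[[-1,0.0012,0,0,0,0,-0.009]]' >/dev/null && python3 g.py && \
python3 -m crank '[[-1,0.0012,0,0,0,0,-0.009]]' >/dev/null && python3 g.py && \
python3 -m crank '[[-1,0.0012,0,0,0,0,-0.009]]' >/dev/null && python3 g.py && \
python3 -m crank '[[-1,0.0012,0,0,0,0,-0.009]]' >/dev/null && python3 g.py && \
python3 -m crank '[[-1,0.0012,0,0,0,0,-0.009]]' >/dev/null && python3 g.py
```

```text
t 18.23 p [ 0.5037 -0.0313  0.0564] yaw -62.87 tilt [-0.001  0.006] F [ 2.1  6.1 -1.2] M [ 1.01 -0.4   0.24] open 0.0131 | rad 0.1366 ang 204.4 tau 0.4
t 18.35 p [ 0.5044 -0.0327  0.0566] yaw -62.22 tilt [-0.001  0.006] F [-1.8  4.4 -1.6] M [0.66 0.41 0.29] open 0.0129 | rad 0.1365 ang 205.1 tau 0.36
t 18.48 p [ 0.505  -0.0338  0.0566] yaw -61.67 tilt [-0.001  0.006] F [-3.   4.3 -1.4] M [0.57 0.54 0.23] open 0.013 | rad 0.1364 ang 205.6 tau 0.47
t 18.6 p [ 0.5055 -0.0349  0.0566] yaw -61.12 tilt [-0.001  0.006] F [-2.   3.2 -0.7] M [0.59 0.42 0.2 ] open 0.0127 | rad 0.1364 ang 206.1 tau 0.3
t 18.73 p [ 0.5061 -0.036   0.0565] yaw -60.57 tilt [-0.001  0.006] F [-1.5  4.1 -2.1] M [0.64 0.46 0.2 ] open 0.0127 | rad 0.1364 ang 206.7 tau 0.4
t 18.85 p [ 0.5067 -0.0371  0.0565] yaw -60.02 tilt [-0.001  0.006] F [-1.9  2.9 -1.8] M [0.59 0.5  0.26] open 0.0126 | rad 0.1364 ang 207.2 tau 0.21
t 18.98 p [ 0.5073 -0.0383  0.0565] yaw -59.46 tilt [-0.001  0.006] F [-1.7  3.3 -1.5] M [0.6  0.42 0.17] open 0.0133 | rad 0.1364 ang 207.7 tau 0.34
t 19.1 p [ 0.5079 -0.0394  0.0565] yaw -58.91 tilt [-0.002  0.006] F [-2.5  3.6 -1.4] M [0.54 0.49 0.26] open 0.0128 | rad 0.1364 ang 208.3 tau 0.33
t 19.23 p [ 0.5085 -0.0405  0.0564] yaw -58.37 tilt [-0.002  0.006] F [-3.2  3.8 -2.1] M [0.54 0.52 0.26] open 0.0131 | rad 0.1364 ang 208.8 tau 0.41
```

```bash
python3 -m crank '[[-1,0.0012,0.0003,0,0,0,-0.009]]' >/dev/null && python3 g.py && \
python3 -m crank '[[-1,0.0012,0,0,0,0,-0.009]]' >/dev/null && python3 g.py && \
python3 -m crank '[[-1,0.0012,0,0,0,0,-0.009]]' >/dev/null && python3 g.py && \
python3 -m crank '[[-1,0.0012,0,0,0,0,-0.009]]' >/dev/null && python3 g.py && \
python3 -m crank '[[-1,0.0012,0,0,0,0,-0.009]]' >/dev/null && python3 g.py && \
python3 -m crank '[[-1,0.0012,0.0003,0,0,0,-0.009]]' >/dev/null && python3 g.py && \
python3 -m crank '[[-1,0.0012,0,0,0,0,-0.009]]' >/dev/null && python3 g.py && \
python3 -m crank '[[-1,0.0012,0,0,0,0,-0.009]]' >/dev/null && python3 g.py && \
python3 -m crank '[[-1,0.0012,0,0,0,0,-0.009]]' >/dev/null && python3 g.py && \
python3 -m crank '[[-1,0.0012,0.0003,0,0,0,-0.009]]' >/dev/null && python3 g.py && \
python3 -m crank '[[-1,0.0012,0,0,0,0,-0.009]]' >/dev/null && python3 g.py && \
python3 -m crank '[[-1,0.0012,0,0,0,0,-0.009]]' >/dev/null && python3 g.py && \
python3 -m crank '[[-1,0.0012,0,0,0,0,-0.009]]' >/dev/null && python3 g.py && \
python3 -m crank '[[-1,0.0012,0.0003,0,0,0,-0.009]]' >/dev/null && python3 g.py
```

```text
t 19.35 p [ 0.5091 -0.0418  0.0565] yaw -57.81 tilt [-0.001  0.006] F [-1.3  3.9 -0.6] M [0.68 0.2  0.21] open 0.0131 | rad 0.1364 ang 209.4 tau 0.35
t 19.48 p [ 0.5098 -0.0429  0.0565] yaw -57.26 tilt [-0.001  0.006] F [-2.8  3.4 -0.8] M [0.59 0.53 0.21] open 0.0129 | rad 0.1364 ang 209.9 tau 0.38
t 19.6 p [ 0.5105 -0.0439  0.0565] yaw -56.71 tilt [-0.001  0.006] F [-2.2  2.7 -2.2] M [0.6  0.53 0.21] open 0.0132 | rad 0.1364 ang 210.5 tau 0.26
t 19.73 p [ 0.5111 -0.045   0.0565] yaw -56.16 tilt [-0.002  0.006] F [-2.   2.5 -2. ] M [0.55 0.46 0.22] open 0.0129 | rad 0.1364 ang 211.0 tau 0.22
t 19.85 p [ 0.5118 -0.0461  0.0565] yaw -55.61 tilt [-0.002  0.006] F [-2.3  3.9 -1.7] M [0.52 0.46 0.2 ] open 0.0128 | rad 0.1364 ang 211.5 tau 0.42
t 19.98 p [ 0.5125 -0.0473  0.0565] yaw -55.06 tilt [-0.002  0.005] F [-1.3  3.7 -2.6] M [0.69 0.12 0.24] open 0.013 | rad 0.1364 ang 212.1 tau 0.29
t 20.1 p [ 0.5132 -0.0484  0.0565] yaw -54.51 tilt [-0.002  0.005] F [-2.4  3.6 -2.2] M [0.55 0.4  0.1 ] open 0.0128 | rad 0.1363 ang 212.7 tau 0.48
t 20.23 p [ 0.5139 -0.0494  0.0565] yaw -53.95 tilt [
[... 291 characters left out ...]
5 tilt [-0.002  0.005] F [-0.3  4.6 -1.5] M [0.82 0.03 0.17] open 0.013 | rad 0.1364 ang 214.3 tau 0.38
t 20.6 p [ 0.5161 -0.0527  0.0565] yaw -52.3 tilt [-0.002  0.005] F [-2.2  3.7 -1.9] M [0.54 0.39 0.21] open 0.0129 | rad 0.1363 ang 214.8 tau 0.37
t 20.73 p [ 0.5169 -0.0537  0.0565] yaw -51.75 tilt [-0.002  0.005] F [-2.6  3.7 -1.5] M [0.6  0.4  0.19] open 0.0131 | rad 0.1363 ang 215.4 tau 0.42
t 20.85 p [ 0.5176 -0.0548  0.0565] yaw -51.19 tilt [-0.002  0.005] F [-3.1  4.  -0.7] M [0.52 0.35 0.18] open 0.0125 | rad 0.1363 ang 215.9 tau 0.5
t 20.98 p [ 0.5184 -0.0559  0.0565] yaw -50.65 tilt [-0.002  0.005] F [-0.4  4.7 -1.3] M [0.8  0.07 0.2 ] open 0.0127 | rad 0.1364 ang 216.5 tau 0.35
```

```bash
python3 -m crank '[[-1,0.0012,0,0,0,0,-0.009]]' >/dev/null && python3 g.py && \
python3 -m crank '[[-1,0.0012,0,0,0,0,-0.009]]' >/dev/null && python3 g.py && \
python3 -m crank '[[-1,0.0012,0,0,0,0,-0.009]]' >/dev/null && python3 g.py && \
python3 -m crank '[[-1,0.0012,0,0,0,0,-0.009]]' >/dev/null && python3 g.py && \
python3 -m crank '[[-1,0.0012,0.0003,0,0,0,-0.009]]' >/dev/null && python3 g.py && \
python3 -m crank '[[-1,0.0012,0,0,0,0,-0.009]]' >/dev/null && python3 g.py && \
python3 -m crank '[[-1,0.0012,0,0,0,0,-0.009]]' >/dev/null && python3 g.py && \
python3 -m crank '[[-1,0.0012,0,0,0,0,-0.009]]' >/dev/null && python3 g.py && \
python3 -m crank '[[-1,0.0012,0.0003,0,0,0,-0.009]]' >/dev/null && python3 g.py && \
python3 -m crank '[[-1,0.0012,0,0,0,0,-0.009]]' >/dev/null && python3 g.py && \
python3 -m crank '[[-1,0.0012,0,0,0,0,-0.009]]' >/dev/null && python3 g.py && \
python3 -m crank '[[-1,0.0012,0,0,0,0,-0.009]]' >/dev/null && python3 g.py && \
python3 -m crank '[[-1,0.0012,0.0003,0,0,0,-0.009]]' >/dev/null && python3 g.py
```

```text
t 21.1 p [ 0.5192 -0.0569  0.0565] yaw -50.09 tilt [-0.002  0.005] F [-2.5  3.6 -1.6] M [0.6  0.37 0.14] open 0.0129 | rad 0.1363 ang 217.0 tau 0.45
t 21.23 p [ 0.5199 -0.0579  0.0565] yaw -49.54 tilt [-0.002  0.005] F [-1.3  3.8 -1.5] M [0.61 0.39 0.14] open 0.0127 | rad 0.1363 ang 217.6 tau 0.38
t 21.35 p [ 0.5207 -0.0589  0.0565] yaw -48.99 tilt [-0.002  0.005] F [-1.3  4.  -1.7] M [0.55 0.29 0.2 ] open 0.0128 | rad 0.1363 ang 218.1 tau 0.34
t 21.48 p [ 0.5215 -0.0599  0.0565] yaw -48.44 tilt [-0.002  0.005] F [-1.6  3.7 -1.5] M [0.54 0.37 0.13] open 0.0127 | rad 0.1363 ang 218.6 tau 0.41
t 21.6 p [ 0.5223 -0.061   0.0565] yaw -47.89 tilt [-0.002  0.005] F [ 0.3  6.1 -1.9] M [0.8  0.04 0.15] open 0.0126 | rad 0.1364 ang 219.2 tau 0.47
t 21.73 p [ 0.5232 -0.062   0.0565] yaw -47.33 tilt [-0.002  0.005] F [-2.5  3.5 -1.2] M [0.54 0.35 0.16] open 0.013 | rad 0.1363 ang 219.8 tau 0.42
t 21.85 p [ 0.524  -0.0629  0.0565] yaw -46.78 tilt [-0.002  0.005] F [-1.7  3.4 -1.8] M [0.6  0.33 0.15] open 0.013 | rad 0.1363 ang 220.3 tau 0.35
t 21.98 p [ 0.5248 -0.0639  0.0565] yaw -46.23 tilt [-0.002  0.005] F [-1.4  3.8 -1.6] M [0.56 0.26 0.17] open 0.0126 | rad 0.1363 ang 220.8 tau 0.34
t 22.1 p [ 0.5257 -0.065   0.0565] yaw -45.68 tilt [-0.002  0.004] F [ 1.   5.1 -2.1] M [ 0.89 -0.02  0.17] open 0.0129 | rad 0.1364 ang 221.4 tau 0.27
t 22.23 p [ 0.5266 -0.0659  0.0565] yaw -45.13 tilt [-0.002  0.004] F [-1.7  3.8 -2.5] M [0.63 0.26 0.14] open 0.0129 | rad 0.1363 ang 221.9 tau 0.41
t 22.35 p [ 0.5274 -0.0668  0.0565] yaw -44.58 tilt [-0.002  0.005] F [-1.6  3.2 -2.9] M [0.65 0.29 0.16] open 0.0128 | rad 0.1363 ang 222.5 tau 0.31
t 22.48 p [ 0.5283 -0.0677  0.0565] yaw -44.02 tilt [-0.002  0.005] F [-1.8  3.  -1.1] M [0.6  0.33 0.11] open 0.0132 | rad 0.1363 ang 223.0 tau 0.36
t 22.6 p [ 0.5292 -0.0688  0.0565] yaw -43.48 tilt [-0.002  0.004] F [ 0.2  4.8 -1.8] M [0.91 0.05 0.17] open 0.0128 | rad 0.1364 ang 223.6 tau 0.29
```

```bash
python3 -m crank '[[-1,0.0012,0,0,0,0,-0.009]]' >/dev/null && python3 g.py && \
python3 -m crank '[[-1,0.0012,0,0,0,0,-0.009]]' >/dev/null && python3 g.py && \
python3 -m crank '[[-1,0.0012,0,0,0,0,-0.009]]' >/dev/null && python3 g.py && \
python3 -m crank '[[-1,0.0012,0,0,0,0,-0.009]]' >/dev/null && python3 g.py && \
python3 -m crank '[[-1,0.0012,0.0003,0,0,0,-0.009]]' >/dev/null && python3 g.py && \
python3 -m crank '[[-1,0.0012,0,0,0,0,-0.009]]' >/dev/null && python3 g.py && \
python3 -m crank '[[-1,0.0012,0,0,0,0,-0.009]]' >/dev/null && python3 g.py && \
python3 -m crank '[[-1,0.0012,0,0,0,0,-0.009]]' >/dev/null && python3 g.py && \
python3 -m crank '[[-1,0.0012,0.0003,0,0,0,-0.009]]' >/dev/null && python3 g.py && \
python3 -m crank '[[-1,0.0012,0,0,0,0,-0.009]]' >/dev/null && python3 g.py && \
python3 -m crank '[[-1,0.0012,0,0,0,0,-0.009]]' >/dev/null && python3 g.py && \
python3 -m crank '[[-1,0.0012,0,0,0,0,-0.009]]' >/dev/null && python3 g.py && \
python3 -m crank '[[-1,0.0012,0.0003,0,0,0,-0.009]]' >/dev/null && python3 g.py
```

```text
t 22.73 p [ 0.5302 -0.0697  0.0565] yaw -42.92 tilt [-0.002  0.004] F [-1.6  3.3 -2.1] M [0.62 0.24 0.17] open 0.0128 | rad 0.1363 ang 224.1 tau 0.3
t 22.85 p [ 0.531  -0.0705  0.0565] yaw -42.37 tilt [-0.002  0.004] F [-1.   2.8 -2. ] M [0.68 0.27 0.16] open 0.013 | rad 0.1363 ang 224.6 tau 0.21
t 22.98 p [ 0.5318 -0.0713  0.0565] yaw -41.82 tilt [-0.003  0.004] F [-1.2  6.3 -1.2] M [1.   0.41 0.21] open 0.0128 | rad 0.1363 ang 225.1 tau 0.51
t 23.1 p [ 0.5324 -0.0719  0.0564] yaw -41.27 tilt [-0.004  0.005] F [-1.4  6.5 -1.3] M [1.09 0.39 0.15] open 0.0129 | rad 0.1363 ang 225.5 tau 0.61
```

The turning is getting heavier: the force went from 3.5 to 6.5 N and the advance per step is shrinking. One more step to confirm.

```bash
python3 -m crank '[[-1,0.001,0,0,0,0,-0.007]]' >/dev/null && python3 -c "from h import *;st()"
```

```text
t 23.23 p [ 0.5328 -0.0723  0.0563] yaw -40.84 tilt [-0.005  0.005] F [-1.5  7.7 -0.8] M [1.21 0.46 0.13] open 0.0131 | rad 0.1363 ang 225.7 tau 0.75
```

```bash
python3 -m crank '[[-1,0.0008,0,0,0,0,-0.005]]' >/dev/null && python3 -c "from h import *;st()"
python3 - <<'E'
from h import *
w=lambda ρ,a,z=.0566:(AX[0]+ρ*np.cos(np.radians(a)),AX[1]+ρ*np.sin(np.radians(a)),z,a-270)
plan([w(.138,222)],[2])
E
```

```text
t 23.35 p [ 0.533  -0.0724  0.0562] yaw -40.54 tilt [-0.006  0.005] F [-2.   6.6 -1.3] M [1.19 0.46 0.06] open 0.0129 | rad 0.1362 ang 225.8 tau 0.76
(np.float64(0.5254460140841196), np.float64(-0.06714002367752245), 0.0566, -48)
   [-0.0046, 0.0004, -0.0002, 0.003, 0.003, 0.065]
   [-0.0045, 0.0007, -0.0002, 0.003, 0.003, 0.065]
```

It bears: 0.76 N m with almost no advance. I stop here, ease the bar to the middle of its play and withdraw.

```bash
python3 -m crank '[[-1,-0.004,0.0006,-0.0002,0.003,0.003,0.055],[-1,-0.004,0.0006,-0.0002,0.003,0.003,0.055],[-1,0,0,0,0,0,0]]' >/dev/null
python3 -c "from h import *;st()"
python3 -m crank '[[-1,0,0.008,0,0,0,0],[-1,0,0.01,0,0,0,0]]' >/dev/null
python3 -c "from h import *;st()"
python3 -m crank '[[-1,0,0.0114,0,0,0,0],[-1,0,0.0114,0,0,0,0],[-1,0,0.016,0,0,0,0],[-1,0,0,0,0,0,0]]' >/dev/null
python3 - <<'E'
from h import *
st()
plan([(.44,-.17,.12,-60),(.4990,-.3385,.10,-81.8)],[4,5])
E
```

```text
t 23.73 p [ 0.5256 -0.0676  0.0563] yaw -46.9 tilt [-0.001  0.   ] F [-2.1  3.4 -2. ] M [0.52 0.4  0.36] open 0.013 | rad 0.1382 ang 222.2 tau 0.19
t 23.98 p [ 0.5122 -0.0805  0.0562] yaw -46.76 tilt [-0.  0.] F [-1.2  3.3 -3.6] M [0.34 0.23 0.25] open 0.0127 | rad 0.1567 ang 222.4 tau 0.26
t 24.48 p [ 0.482  -0.1109  0.0566] yaw -46.9 tilt [ 0.002 -0.   ] F [-0.4  0.4 -2.4] M [-0.09  0.16 -0.02] open 0.0128 | rad 0.1996 ang 223.0 tau 0.14
(0.44, -0.17, 0.12, -60)
   [0.0036, 0.0177, -0.0159, -0.0, -0.0, 0.057]
   [0.0046, 0.0175, -0.0159, -0.0, -0.0, 0.057]
   [0.0056, 0.0172, -0.0159, -0.0, -0.0, 0.057]
   [0.0066, 0.0169, -0.0159, -0.0, -0.0, 0.057]
(0.499, -0.3385, 0.1, -81.8)
   [0.0351, 0.0066, 0.004, -0.0, 0.0, 0.076]
   [0.0355, 0.0039, 0.004, -0.0, 0.0, 0.076]
   [0.0357, 0.0012, 0.004, -0.0, 0.0, 0.076]
   [0.0357, -0.0015, 0.004, -0.0, 0.0, 0.076]
   [0.0355, -0.0042, 0.004, -0.0, 0.0, 0.076]
```

```bash
python3 -m crank '[[-1,0.0036,0.0177,-0.016,0,0,0.057],[-1,0.0046,0.0175,-0.016,0,0,0.057],[-1,0.0056,0.017,-0.016,0,0,0.057],[-1,0.0066,0.017,-0.016,0,0,0.057]]' >/dev/null
python3 -m crank '[[-1,0.035,0.0066,0.004,0,0,0.076],[-1,0.0355,0.004,0.004,0,0,0.076],[-1,0.0357,0.001,0.004,0,0,0.076],[-1,0.0357,-0.0015,0.004,0,0,0.076],[-1,0.03,-0.0042,0.004,0,0,0.066]]' >/dev/null
python3 -m crank '[[-1,0,0,0,0,0,0],[-1,0,0,0,0,0,0]]' >/dev/null
python3 - <<'E'
from h import *
st()
plan([(.5,-.3389,.09,-81.71)],[1])
c=r.read_camera("top"); d=r.read_camera("side")
f=lambda i,x,y,w,h,k:cv2.resize(i[y:y+h,x:x+w],None,fx=k,fy=k,interpolation=cv2.INTER_CUBIC)
A=f(c["img"],380,225,80,100,4);B=f(d["img"],335,250,100,100,4)
C=np.hstack([A,B]);cv2.imwrite("pics/rest.png",C)
cv2.imwrite("pics/jack.png",f(c["img"],255,195,65,75,6))
E
```

```text
t 25.85 p [ 0.493  -0.3446  0.1079] yaw -82.94 tilt [ 0.005 -0.006] F [ 0.6 -0.  -2.8] M [-0.04  0.19 -0.02] open 0.0129 | rad 0.3936 ang 249.9 tau -0.2
(0.5, -0.3389, 0.09, -81.71)
   [-0.0049, -0.0075, 0.018, -0.006, -0.005, -0.021]
```

View pics/rest.png

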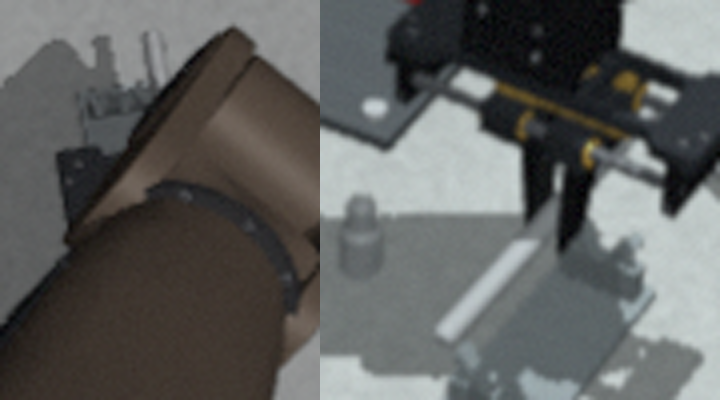

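The bar hangs level above the rest, with its near end at side-crop (440,335). The notches are visible on both sides. I correct the position and lower.

```bash
python3 -c "
from h import *
p,R=tool();d=r.read_camera('side');print(pix(d,p+R[:,1]*.115-R[:,2]*.0161),'seen',(365,333.7))
e=onz(d,365,333.7,p[2]+.019);print(((e-p)@R)[:2])"
python3 -m crank '[[-1,-0.0049,-0.0075,0.018,-0.006,-0.005,-0.021],[-1,0,0,0.015,0,0,0],[-1,0,0,0,0,0,0]]' >/dev/null
python3 -c "
from h import *
st();plan([(.5002,-.3389,.05,-81.71)],[1])"
```

```text
[363.94469978 334.32519899] seen (365, 333.7)
[0.00264696 0.11543564]
t 26.38 p [ 0.5007 -0.3366  0.0726] yaw -81.49 tilt [-0.001  0.001] F [ 0.  -0.2 -3.2] M [-0.03  0.17  0.01] open 0.0127 | rad 0.3836 ang 250.6 tau -0.04
(0.5002, -0.3389, 0.05, -81.71)
   [0.0022, 0.0008, 0.0226, 0.001, 0.001, 0.004]
```

```bash
python3 -m crank '[[-1,0.0022,0.0008,0.015,0.001,0.001,0.004],[-1,0,0,0.008,0,0,0],[-1,0,0,0,0,0,0]]' >/dev/null
python3 -c "
from h import *
st();plan([(.5002,-.3389,.035,-81.71)],[2])"
```

```text
t 26.75 p [ 0.5001 -0.3391  0.0476] yaw -81.75 tilt [0. 0.] F [-1.6  0.4 -3.6] M [-0.06  0.17 -0.01] open 0.0131 | rad 0.3861 ang 250.7 tau 0.65
(0.5002, -0.3389, 0.035, -81.71)
   [-0.0001, -0.0001, 0.0063, 0.0, -0.0, -0.0]
   [-0.0001, -0.0001, 0.0063, 0.0, -0.0, -0.0]
```

```bash
python3 -m crank '[[-1,0,0,0.007,0,0,0],[-1,0,0,0.007,0,0,0],[-1,0,0,0.005,0,0,0],[-1,0,0,0,0,0,0]]' >/dev/null
python3 -c "from h import *;st()"
python3 -m crank '[[-1,0,0,0.004,0,0,0],[-1,0,0,0.001,0,0,0],[-1,0,0,0,0,0,0]]' >/dev/null
python3 -c "from h import *;st()"
```

```text
t 27.25 p [ 0.5003 -0.3394  0.0276] yaw -81.76 tilt [ 0.001 -0.   ] F [-0.6 -0.4 -3.3] M [-0.09  0.15 -0.02] open 0.0129 | rad 0.3863 ang 250.7 tau 0.2
t 27.62 p [ 0.5003 -0.339   0.0231] yaw -81.75 tilt [ 0.001 -0.001] F [-0.3  0.3 -1.7] M [ 0.07  0.2  -0.01] open 0.013 | rad 0.386 ang 250.7 tau 0.16
```

Touching down (weight partly taken). One more half millimetre, then open slightly and withdraw.

```bash
python3 -m crank '[[-1,0,0,0.0004,0,0,0],[0.2,0,0,0,0,0,0],[0.2,0,0,0,0,0,0],[0.2,0,0,0,0,0,0]]' >/dev/null
python3 -c "from h import *;st()"
python3 -m crank '[[0.2,0,0,0,0,0,0],[0.2,0,0,-0.02,0,0,0],[0.2,0,0,-0.04,0,0,0],[0.2,0,0,-0.04,0,0,0],[0.2,0,0,-0.05,0,0,0]]' >/dev/null
python3 -c "
from h import *
st();plan([(.42,-.42,.18,-81)],[3])"
```

```text
t 28.12 p [ 0.5009 -0.3398  0.0232] yaw -81.75 tilt [ 0.002 -0.002] F [ 0.5  0.5 -0.1] M [-0.05  0.15 -0.05] open 0.0374 | rad 0.3865 ang 250.8 tau -0.09
t 28.75 p [ 0.4994 -0.3389  0.1734] yaw -81.77 tilt [-0.003  0.003] F [ 0.6  1.  -0.4] M [-0.09  0.2  -0.11] open 0.0575 | rad 0.3861 ang 250.5 tau 0.02
(0.42, -0.42, 0.18, -81)
   [0.023, 0.0301, -0.0022, 0.001, 0.001, -0.004]
   [0.0228, 0.0302, -0.0022, 0.001, 0.001, -0.004]
   [0.0227, 0.0303, -0.0022, 0.001, 0.001, -0.004]
```

```bash
python3 -m crank '[[0.2,0.04,0.02,-0.01,0,0,0],[0.2,0.045,0.02,-0.01,0,0,0],[0.2,0.045,0.02,-0.01,0,0,0],[0.2,0.045,0.02,0,0,0,0],[0.2,0,0,0,0,0,0]]' >/dev/null
python3 - <<'E'
from h import *
st()
c=r.read_camera("top"); d=r.read_camera("side")
f=lambda i,x,y,w,h,k:cv2.resize(i[y:y+h,x:x+w],None,fx=k,fy=k,interpolation=cv2.INTER_CUBIC)
A=f(c["img"],255,195,65,75,4.2);B=f(c["img"],380,220,70,105,3);C=f(d["img"],340,280,95,100,3.1)
D=f(c["img"],140,110,310,225,1.2);E=f(d["img"],180,120,300,210,1.3)
def row(*a):
    H=max(i.shape[0] for i in a);return np.hstack([cv2.copyMakeBorder(i,0,H-i.shape[0],0,0,cv2.BORDER_CONSTANT) for i in a])
p,q=row(A,B,C),row(D,E)
W=max(p.shape[1],q.shape[1]);o=np.vstack([cv2.copyMakeBorder(i,0,0,0,W-i.shape[1],cv2.BORDER_CONSTANT) for i in(p,q)]);print(o.shape)
cv2.imwrite("pics/fin.png",o)
E
```

```text
t 29.38 p [ 0.445  -0.5296  0.2099] yaw -81.64 tilt [ 0.004 -0.002] F [-0.1  0.4 -0.3] M [-0.01  0.18 -0.04] open 0.0569 | rad 0.5842 ang 251.7 tau 0.16
(588, 777, 3)
```

View pics/fin.png

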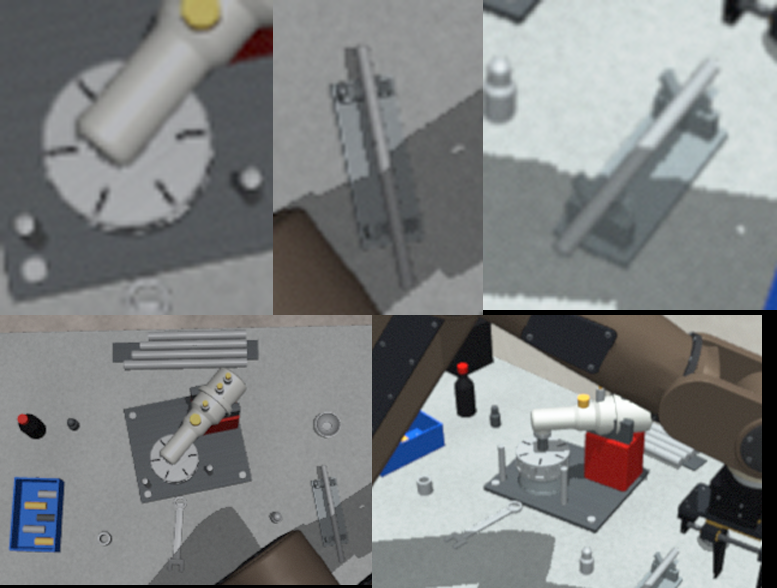

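```bash
python3 -c "
from h import *
st();print(r.job_done())"
```

```text
t 29.48 p [ 0.4461 -0.5269  0.2101] yaw -81.52 tilt [ 0.003 -0.002] F [ 0.2 -0.2 -0.4] M [-0.08  0.19 -0.01] open 0.0569 | rad 0.5813 ang 251.8 tau -0.15
the job is handed in; nothing more can be done
None
```

The jack's head now bears on the pump, the bar is back on its grey rest, and I handed the job in at 29.5 s.

I turned the collar with the bar only, in two neighbouring holes. The marks give roughly 58° for each swing, about 117° in all, which is within the 106 to 129° expected. Plain turning measured about 0.35 N m. I stopped when it rose to 0.51, then 0.61, 0.75 and 0.76 N m at about 7 N, with the advance per step falling to nearly nothing.

**Last checks:**
- **Bar:** the last pictures show it lying in both notches of the grey rest.
- **Bystanders:** those in view in the last pictures appear undisturbed.
- **Gripper:** it is open and clear of everything.

**What disagreed:**
- **First swing:** the bar angle suggested about 67°, but the marks show about 58°. I put the difference down to the bar's rock in the hole.
- **Second swing:** a push out of the hole built up to about 4 N before I backed the bar off a little. It looked like the hole bottom, but other readings don't quite fit that.
- **Bearing torque:** I judged bearing by force and by the slowing advance only, and single torque readings scattered by about 0.1 N m.

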